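# Load cover plates into an index table with a sprung plunger

### The job

Load every cover plate from the lane rack into the index table, one to a nest, each lying flat between the nest's rails and stops with its tongue pointing outward: slide it out over the rack's front edge to get hold of it, and load it through the front opening of the clear guard, where the sprung plunger must have locked an empty nest first (the table was left between stations). After each load pull the T-handle up against its spring, turn the table a quarter and let the plunger drop fully home. Finish with every plate under the guard, an empty nest in the opening and the plunger home, and leave the grease tin where it stands.

Things in the scene. Friction and masses are not known exactly. Their poses are not given: they have to be found in the camera images.
- table: index table, fixed; origin on the axis, on the worktop; -x is the front. Grey base of radius 100 mm, 43 mm high; aluminium disc of radius 113 mm on it, top at 55 mm. Clear guard (98 to 108 mm up) over x -40 to +151, y -164 to +164 mm, except the handle cut-out |y| < 45, x < 45; in front of x -40 the disc is open. Posts 12 mm thick at x -30 and 136, y +-156.
- head (a joint): angle of the disc, rad, positive anticlockwise from above, endless, light friction (0.12 N m; a little more with the pin on the ring). Every multiple of pi/2 (+-0.03 play) is a station with a nest in the opening. Starts between stations.
- plunger (a joint): lift of the sprung plunger (T-handle, lock arm and pin, turning with the disc), m: 0 = fully home, disc locked; 0.012 = pin on top of the ring, as at the start; 0.018 = end of travel. The disc turns from 0.012 up. Takes 7 N (bottom) to 13 N (top) to hold up; let go over a hole it drops by its spring.
- handle (a point): middle of the T-handle's black bar, on the table axis, 145 mm above the worktop when home; bar 74 mm long along x, 14 mm wide along y, 18 mm high, to be gripped across its width from above. Turns with the disc (x at 45 degrees to the nests).
- window (a point): the loading place: fixed point at the middle of the guard's front opening, 92 mm in front of the table's axis, at disc-top height; the nest to load lies here.
- nest_0 (a point): nest 0 on the disc: point on the disc top (z 55 mm), 92 mm from the axis, under the middle of a seated plate; x outward, z up. All stops 12 mm high: side rails with inner faces at y +-33, x -28 to +12; inner stop ending at x -51.5; two lips at x +11.5 to +16, |y| > 27.5, behind which the plate's shoulders (x +8) stay. Its tongue points out between them, 27 mm past the rim (x = +21).
- nest_1 (a point): nest 1 on the disc: point on the disc top (z 55 mm), 92 mm from the axis, under the middle of a seated plate; x outward, z up. All stops 12 mm high: side rails with inner faces at y +-33, x -28 to +12; inner stop ending at x -51.5; two lips at x +11.5 to +16, |y| > 27.5, behind which the plate's shoulders (x +8) stay. Its tongue points out between them, 27 mm past the rim (x = +21).
- nest_2 (a point): nest 2 on the disc: point on the disc top (z 55 mm), 92 mm from the axis, under the middle of a seated plate; x outward, z up. All stops 12 mm high: side rails with inner faces at y +-33, x -28 to +12; inner stop ending at x -51.5; two lips at x +11.5 to +16, |y| > 27.5, behind which the plate's shoulders (x +8) stay. Its tongue points out between them, 27 mm past the rim (x = +21).
- nest_3 (a point): nest 3 on the disc: point on the disc top (z 55 mm), 92 mm from the axis, under the middle of a seated plate; x outward, z up. All stops 12 mm high: side rails with inner faces at y +-33, x -28 to +12; inner stop ending at x -51.5; two lips at x +11.5 to +16, |y| > 27.5, behind which the plate's shoulders (x +8) stay. Its tongue points out between them, 27 mm past the rim (x = +21).
- rack: aluminium lane rack, fixed, 200 (x) x 236 (y) mm, deck top at 60 mm; origin at the centre, on the worktop. Open front edge at x -100 mm, free space below and before it. Three lanes along x at y +75, 0, -75 mm, 64 to 66 mm wide between grey rails 8 mm high; both ends open, so a plate can be pushed from behind by shut fingertips just above the deck, or dragged by its top.
- plate_1: flat bare-steel plate, 5 mm thick, 96 mm long, 0.15 kg: a body 62 mm wide (x -48 to +8 mm) and a grip tongue 48 mm wide (x +8 to +48). Origin in the middle of length, width and thickness; x towards the tongue. Starts flat in a lane of the rack, tongue to the front, fitting too snugly to be gripped there; either face may be up. Bore and screws are only marks. May be absent.
- plate_2: flat bare-steel plate, 5 mm thick, 96 mm long, 0.15 kg: a body 62 mm wide (x -48 to +8 mm) and a grip tongue 48 mm wide (x +8 to +48). Origin in the middle of length, width and thickness; x towards the tongue. Starts flat in a lane of the rack, tongue to the front, fitting too snugly to be gripped there; either face may be up. Bore and screws are only marks. May be absent.
- plate_3: flat bare-steel plate, 5 mm thick, 96 mm long, 0.15 kg: a body 62 mm wide (x -48 to +8 mm) and a grip tongue 48 mm wide (x +8 to +48). Origin in the middle of length, width and thickness; x towards the tongue. Starts flat in a lane of the rack, tongue to the front, fitting too snugly to be gripped there; either face may be up. Bore and screws are only marks. May be absent.
- grease_tin: flat round grease tin, 65 mm across, 32 mm high, bystander standing at the front between table and rack; origin under its middle
Things that resemble listed ones, but are neither listed nor needed, are in the scene too. What is shaped like the plate_2 but orange or pink is not meant.

How it is judged:
On the way, in this order (a step that is already met when the one before it is completed fails the run):
1. the plunger has dropped home with a nest in the opening (value of joint plunger below 0.003 m), for 0.2 s.
2. a plate lies in the nest in the opening, the table still locked (value of joint plunger below 0.003 m and ((horizontal distance between plate_1 and window below 0.02 m and z of plate_1 in the frame of window between -0.002 and 0.0055 m) or (horizontal distance between plate_2 and window below 0.02 m and z of plate_2 in the frame of window between -0.002 and 0.0055 m) or (horizontal distance between plate_3 and window below 0.02 m and z of plate_3 in the frame of window between -0.002 and 0.0055 m))), for 0.2 s.
3. the plunger is pulled up clear of the ring (value of joint plunger above 0.0105 m), for 0.1 s.
4. the plunger has dropped home again (value of joint plunger below 0.003 m), for 0.2 s.
At the end, for the whole second after the job is handed in: every plate present lies flat in a nest of its own (its middle within 12 mm of the nest point seen from above, turned by under 0.15 rad from the nest's length), no plate within 80 mm of the opening's point, the plunger within 3 mm of fully home, everything at rest (value of joint plunger below 0.003 m and velocity of joint head between -0.05 and 0.05 rad/s and ((horizontal distance between plate_1 and nest_0 below 0.012 m and z of plate_1 in the frame of nest_0 between -0.002 and 0.0055 m and angle between the x axis of plate_1 and the x axis of nest_0, either way round below 0.15 rad) or (horizontal distance between plate_1 and nest_1 below 0.012 m and z of plate_1 in the frame of nest_1 between -0.002 and 0.0055 m and angle between the x axis of plate_1 and the x axis of nest_1, either way round below 0.15 rad) or (horizontal distance between plate_1 and nest_2 below 0.012 m and z of plate_1 in the frame of nest_2 between -0.002 and 0.0055 m and angle between the x axis of plate_1 and the x axis of nest_2, either way round below 0.15 rad) or (horizontal distance between plate_1 and nest_3 below 0.012 m and z of plate_1 in the frame of nest_3 between -0.002 and 0.0055 m and angle between the x axis of plate_1 and the x axis of nest_3, either way round below 0.15 rad)) and horizontal distance between each of plate_1, plate_2, plate_3 and window above 0.08 m and linear speed of each of plate_1, plate_2, plate_3 below 0.02 m/s and ((horizontal distance between plate_2 and nest_0 below 0.012 m and z of plate_2 in the frame of nest_0 between -0.002 and 0.0055 m and angle between the x axis of plate_2 and the x axis of nest_0, either way round below 0.15 rad) or (horizontal distance between plate_2 and nest_1 below 0.012 m and z of plate_2 in the frame of nest_1 between -0.002 and 0.0055 m and angle between the x axis of plate_2 and the x axis of nest_1, either way round below 0.15 rad) or (horizontal distance between plate_2 and nest_2 below 0.012 m and z of plate_2 in the frame of nest_2 between -0.002 and 0.0055 m and angle between the x axis of plate_2 and the x axis of nest_2, either way round below 0.15 rad) or (horizontal distance between plate_2 and nest_3 below 0.012 m and z of plate_2 in the frame of nest_3 between -0.002 and 0.0055 m and angle between the x axis of plate_2 and the x axis of nest_3, either way round below 0.15 rad)) and ((horizontal distance between plate_3 and nest_0 below 0.012 m and z of plate_3 in the frame of nest_0 between -0.002 and 0.0055 m and angle between the x axis of plate_3 and the x axis of nest_0, either way round below 0.15 rad) or (horizontal distance between plate_3 and nest_1 below 0.012 m and z of plate_3 in the frame of nest_1 between -0.002 and 0.0055 m and angle between the x axis of plate_3 and the x axis of nest_1, either way round below 0.15 rad) or (horizontal distance between plate_3 and nest_2 below 0.012 m and z of plate_3 in the frame of nest_2 between -0.002 and 0.0055 m and angle between the x axis of plate_3 and the x axis of nest_2, either way round below 0.15 rad) or (horizontal distance between plate_3 and nest_3 below 0.012 m and z of plate_3 in the frame of nest_3 between -0.002 and 0.0055 m and angle between the x axis of plate_3 and the x axis of nest_3, either way round below 0.15 rad))); the robot touches nothing.
It fails at once if the grease tin is pushed more than 50 mm away or tipped over (distance of grease_tin from where it was at the start of the episode above 0.05 m or angle between grease_tin's own z axis and vertical above 0.7 rad).
Of plate_1, plate_2, plate_3 only 2 to 3 are there at a start; the rules pass over those that are not, and their reading is None.
At some moment in a run one of plate_1, plate_2, plate_3 may be knocked a few centimetres aside while the robot is not near it.
Once in a run the grip may slacken for a moment while it holds something.
It also fails if it takes over 210 s, if anything falls off the work surface, if the arm or the gripper's body presses on something with over 40 N, if the wrist force passes 120 N, or if a joint passes its speed limit or range.

### The arm

A 6-joint arm with a two-finger parallel gripper is mounted at the origin on a cart in front of the work surface, level with it; the furniture and walls round the work are solid. World frame = base frame: x ahead of the robot, y to its left, z up, the work surface at z = 0. Lengths are in m, angles in rad, forces in N, time in s.
With the tool pointing down it reaches from about 0.35 to 0.85 m from the base axis. Payload 8.1 kg.
Tool frame: the origin (TCP) lies midway between the tips of the shut fingers; the grasp point (between the pads) lies 19 mm behind it; z points along the fingers, y is the direction in which the jaws open and shut (so a half turn about z gives the same grasp; the last joint's range is limited). The gripper opens to 93 mm and grips with 3 to 60 N. Pads are 15 mm wide; open, the fingers measure 128 mm over their backs; the gripper's body (75 mm by 188 mm) begins 65 mm behind the grasp point.
Start: joints at [1.186, 0.13, 1.488, -0, 1.523, -0.085], TCP at [0.177, 0.573, 0.192] pointing down, gripper open.
Joint ranges: [-2.96, 2.96], [-0.89, 2.26], [0.02, 2.5], [-1.34, 4.48], [0, 2.73], [-2.66, 2.66]. Speed limits (rad/s): [2.39, 2.39, 2.79, 3.14, 3.14, 3.14].

### API

Orientations are given as a rotation vector (axis times angle).
In Python, from plant import robot gives the robot as it stands. The module is installed in compiled form; this text tells all that it offers.
- The arm moves only by the shell command python3 -m pendant 'ROWS' [FORCE]. ROWS is JSON, a list of rows, each an object with "translation": the shift along the tool's x, y, z in mm, a list of three; "twist": the turn, a rotation vector about the tool's x, y, z in rad, a list of three; "grip": the opening, from -1 (shut) to 1 (fully open). A call has exactly 10 rows; each row shifts and turns the pose as measured when the row begins, along the tool's axes as they then stand; what a row does not reach is not made up. A row lasts 1/10 s, in which the tool goes at most 50 mm and 8.59 degrees, less where a joint would pass 70% of its speed; a pose out of reach is approached as far as the arm can. A call is refused whole if a number of a shift passes 50 or a number of a turn 0.15, either way. A call with a gripper value outside its range is refused whole. The fingers move at their own pace and stop on an object; FORCE is the grip in N (left out, the last holds). Time passes only in rows, so rows that do not move let the fingers close, or fill a call up. It gives the time, the measured TCP pose, the force and the opening at its end, in the units of the state.
- robot.read_state(): the state, without advancing time (a new reading comes with each control period).
- robot.read_camera(name): name is "scene" or "top"; returns (picture, depth): 400x640x3 uint8, red, green, blue; 400x640 float32, m along the optical axis (not along the pixel's ray), 0 where there is no reading.
- robot.camera_info(name): a dict with "vertical_fov" (degrees; the focal length in pixels is half the picture's height over the tangent of half this angle, whatever the lens; pixels are square), "cx", "cy" (the principal point, pixels), "D" ([k1, k2, p1, p2, k3] as OpenCV has them; the pictures are not rectified), "cam_to_world" (4x4, takes a point from camera to world coordinates). Camera axes: x right, y up, looking along -z (the intrinsics and any distortion apply to the point x, -y, -z); pixel columns grow to the right and rows downward; lengths in m; the calibration is good to about 2 mm. A picture is of the moment at which its call begins. camera_info takes no time and is no camera call.
- robot.close_job(): hands the job in, once; it reports no verdict.
The state is a dict: "t": time; "q": joint angles; "dq": joint speeds; "joint_torque": joint torques, N m; "tool_pos": TCP position; "orientation": TCP orientation; "force": force on the tool from outside, world axes, zero at the start; "wrist_torque": the same for the moment, N m; "opening": finger opening in m.
Only numpy, scipy, OpenCV 4.12 (cv2) and the standard library are available. Lean on these libraries where they do the work, as an engineer would, in place of code of your own. Each camera call takes 0.05 s, during which the arm holds its last target. There are 200 camera calls.

## Working session

There is one attempt and no reset: what is moved stays moved. The work goes in short steps, Python scripts to look and compute and a shell command to move; the robot and the scene stay as the last step left them, time stands still between calls to the robot, and variables do not carry over. Pictures are saved under pics/ and viewed, about 12 in all and at most 16, crops included, and the job is handed in when it is done.

```bash
mkdir -p pics
cat > h.py <<'E'
import numpy as np, cv2
from plant import robot
from scipy.spatial.transform import Rotation as R
def cam(n):
    i=robot.camera_info(n); f=200/np.tan(np.radians(i['vertical_fov'])/2)
    return np.array([[f,0,i['cx']],[0,f,i['cy']],[0,0,1]]),np.array(i['D'],float),np.array(i['cam_to_world'])
def ray(n,px,z):
    K,D,T=cam(n); p=cv2.undistortPoints(np.array(px,float).reshape(-1,1,2),K,D).reshape(-1,2)
    d=np.c_[p[:,0],-p[:,1],-np.ones(len(p))]@T[:3,:3].T; o=T[:3,3]
    return o+d*((z-o[2])/d[:,2])[:,None]
def proj(n,P):
    K,D,T=cam(n); c=(np.array(P,float).reshape(-1,3)-T[:3,3])@T[:3,:3]
    return cv2.projectPoints(c*[1,-1,-1],np.zeros(3),np.zeros(3),K,D)[0].reshape(-1,2)
def snap(n,name=None):
    im,d=robot.read_camera(n)
    if name: cv2.imwrite(f'pics/{name}.png',im[:,:,::-1])
    return im,d
def st():
    s=robot.read_state(); M=R.from_rotvec(s['orientation']).as_matrix()
    print('t',round(s['t'],2),'pos',np.round(s['tool_pos'],4),'F',np.round(s['force'],1),'open',round(s['opening'],4),'\nM',np.round(M,3).tolist(),'q',np.round(s['q'],2)); return s,M
E
python3 - <<'E'
from h import *
st()
for n in('scene','top'):
    snap(n,n+'0'); K,D,T=cam(n); print(n,K[0,0],D,np.round(T,3).tolist())
E
```

```text
t 0.0 pos [0.177  0.5727 0.1908] F [-0.1  0.4  0.2] open 0.0927 
M [[-0.955, 0.295, -0.001], [0.295, 0.955, -0.002], [0.0, -0.002, -1.0]] q [ 1.19  0.13  1.49 -0.    1.52 -0.09]
scene 460.03546545223804 [0.00525302 0.         0.         0.         0.        ] [[0.842, 0.316, -0.437, 0.039], [-0.539, 0.502, -0.676, -0.79], [0.006, 0.805, 0.593, 0.854], [0.0, 0.0, 0.0, 1.0]]
top 384.8555857075039 [-0.02628622  0.          0.          0.          0.        ] [[-0.022, 0.99, -0.141, 0.414], [-1.0, -0.022, -0.003, 0.064], [-0.006, 0.141, 0.99, 1.317], [0.0, 0.0, 0.0, 1.0]]
```

View pics/scene0.png

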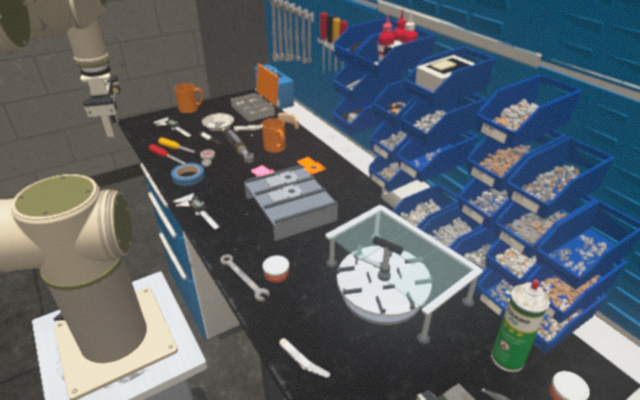

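View pics/top0.png

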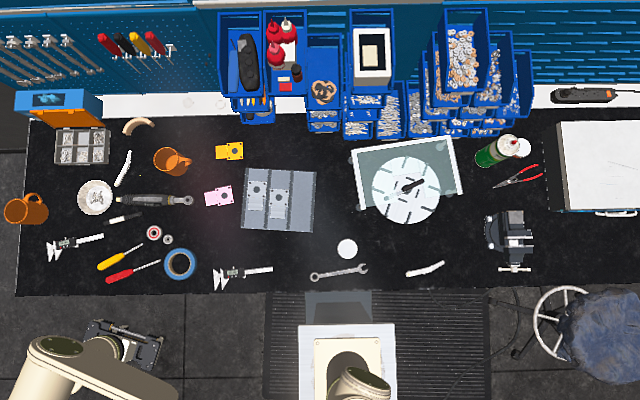

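The top view shows the rack around (278,200), with grey plates at about (258,195) and (281,197). Similar things that aren't wanted are a pink plate at (219,195) and an orange one at (229,151). The disc is at (407,190) with its handle at (411,186), and the grease tin is at (347,249). There is another white tin at scene (570,385). I'll check the choice in a close crop.

Run:
```python
from h import *
im=cv2.imread('pics/top0.png'); c=cv2.resize(im[130:270,230:475],None,fx=3.2,fy=3.2,interpolation=cv2.INTER_CUBIC); cv2.imwrite('pics/c0.png',c)
```

```text
(no output)
```

View pics/c0.png

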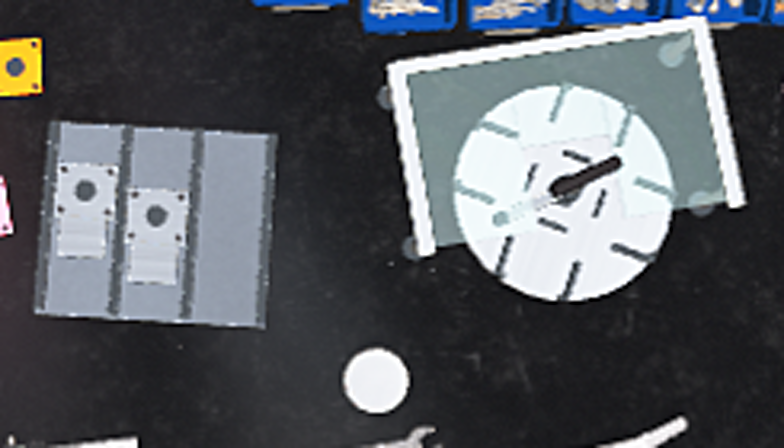

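```bash
cat > meas.py <<'E'
from h import *
from scipy.optimize import least_squares
im,d=robot.read_camera('top'); 
def sub(m): return m
hsv=cv2.cvtColor(im,cv2.COLOR_RGB2HSV); g=cv2.cvtColor(im,cv2.COLOR_RGB2GRAY)
# disc: bright outer contour below the guard + inside
m=((g>165)&(np.hypot(*(np.mgrid[:400,:640]-np.array([190,407])[:,None,None]))<42)).astype(np.uint8)
c=max(cv2.findContours(m,cv2.RETR_EXTERNAL,cv2.CHAIN_APPROX_NONE)[0],key=cv2.contourArea).reshape(-1,2)
c=cv2.convexHull(c).reshape(-1,2)
P=ray('top',c,.055)[:,:2]
f=least_squares(lambda p:np.hypot(*(P-p[:2]).T)-p[2],[.5,-.1,.113],loss='soft_l1',f_scale=.002)
print('disc',f.x,np.abs(f.fun).mean())
# dark bars
m=((g<120)&(np.hypot(*(np.mgrid[:400,:640]-np.array([190,407])[:,None,None]))<33)).astype(np.uint8)
n,l,s,ce=cv2.connectedComponentsWithStats(m)
for i in range(1,n):
    w=ray('top',ce[i],.067)[0,:2]-f.x[:2]
    if s[i,4]>2: print(s[i,4],np.round(ce[i],1),'r',round(np.hypot(*w)*1e3,1),'ang',round(np.degrees(np.arctan2(w[1],w[0])),1))
# guard frame by hand-crop lines
px=lambda l:np.array(l)/3.2+[230,130]
L=ray('top',px([[388,65],[425,255],[746,205],[703,15]]),.108);print('guard',np.round(L,4).tolist())
L=ray('top',px([[52,120],[277,133],[265,328],[35,314]]),.066);print('rack',np.round(L,4).tolist(), L.mean(0))
for q in([347,249],):print('tin',ray('top',q,.032))
E
python3 meas.py
python3 - <<'E'
from h import *
im=cv2.imread('pics/scene0.png'); c=cv2.resize(im[160:330,235:485],None,fx=3.2,fy=3.2,interpolation=cv2.INTER_CUBIC); cv2.imwrite('pics/c1.png',c)
E
```

```text
disc [ 0.59074374 -0.20879138  0.11318186] 0.0006380474607623357
14 [409.5 178.5] r 35.7 ang -19.4
134 [411.3 185.8] r 19.0 ang -61.1
5 [395.4 184. ] r 39.1 ang 65.2
9 [416.9 193. ] r 36.7 ang -114.1
12 [402.2 199.9] r 39.9 ang 156.9
20 [387.  209.3] r 94.3 ang 134.7
26 [427.3 208.7] r 93.5 ang -136.1
21 [408.  217.1] r 93.3 ang -180.0
guard [[0.7138, -0.0287, 0.108], [0.5213, -0.0589, 0.108], [0.5637, -0.3791, 0.108], [0.7587, -0.3498, 0.108]]
rack [[0.6739, 0.3183, 0.066], [0.6548, 0.0851, 0.066], [0.4546, 0.1012, 0.066], [0.4737, 0.3344, 0.066]] [0.56424878 0.20973984 0.066     ]
tin [[ 0.39900823 -0.0097142   0.032     ]]
```

View pics/c1.png

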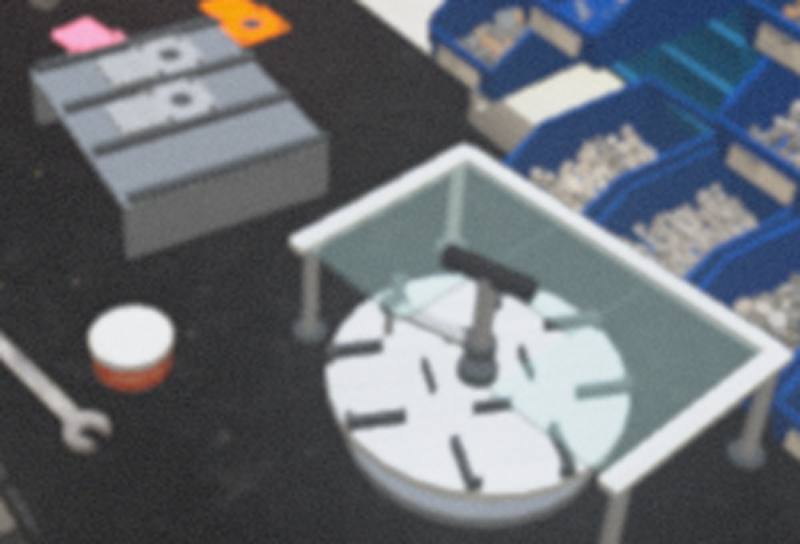

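Run:
```python
from h import *
from scipy.optimize import least_squares
im=cv2.imread('pics/scene0.png');g=cv2.cvtColor(im,cv2.COLOR_BGR2GRAY)
p=proj('scene',[[.5907,-.2088,.055]])[0];print('scene axis px',p)
yy,xx=np.mgrid[:400,:640]; th=np.radians(np.arange(0,360,4));
C=np.c_[.5907+.113*np.cos(th),-.2088+.113*np.sin(th),0*th+.055]
a=proj('scene',C); b=im.copy(); cv2.polylines(b,[np.int32(a*8)],True,(0,0,255),1,shift=3)
yaw=np.radians(8.2);Rz=lambda a:np.array([[np.cos(a),-np.sin(a)],[np.sin(a),np.cos(a)]])
def W(o,a,l,z): return np.c_[np.array(l)@Rz(a).T+o,np.full(len(l),z)]
G=W([.5907,-.2088],yaw,[[-40,164],[151,164],[151,-164],[-40,-164]] and np.array([[-40,164],[151,164],[151,-164],[-40,-164]])/1e3,.108)
Rk=W([.5642,.2097],np.radians(-4.65),np.array([[-100,118],[100,118],[100,-118],[-100,-118]])/1e3,.066)
# plates from top crop
px=lambda l:np.array(l)/3.2+[230,130]
o=ray('top',px([[86,163],[81,258],[158,188],[153,284]]),.065)[:,:2]
loc=(o-[.5642,.2097])@Rz(np.radians(-4.65));print('plates in rack mm',np.round(loc*1e3,1).tolist())
t=cv2.imread('pics/top0.png')
for img,n in((b,'scene'),(t,'top')):
    for q in(C,G,Rk): cv2.polylines(img,[np.int32(proj(n,q)*8)],True,(0,0,255),1,shift=3)
o=np.vstack([cv2.resize(b[160:330,235:485],(750,510)),cv2.resize(t[130:270,230:480],(750,420))])
cv2.imwrite('pics/ov.png',cv2.resize(o,(484,600)))
# handle
g=cv2.cvtColor(cv2.imread('pics/top0.png'),cv2.COLOR_BGR2GRAY)
m=((g<75)&(np.hypot(yy-186,xx-411)<15)).astype(np.uint8)
c=max(cv2.findContours(m,0,1)[0],key=cv2.contourArea);r=cv2.minAreaRect(c);bx=cv2.boxPoints(r)
print('handle',r,ray('top',r[0],.166));print(np.round(ray('top',bx,.166),3).tolist())
```

```text
scene axis px [384.62607962 276.88481971]
plates in rack mm [[57.7, 78.2], [-40.7, 75.1], [36.0, 1.9], [-62.7, -0.4]]
handle ((412.5689697265625, 184.67239379882812), (5.013774394989014, 22.840526580810547), 68.19859313964844) [[ 0.58861735 -0.20642244  0.166     ]]
[[0.584, -0.171, 0.166], [0.608, -0.237, 0.166], [0.594, -0.242, 0.166], [0.569, -0.176, 0.166]]
```

View pics/ov.png

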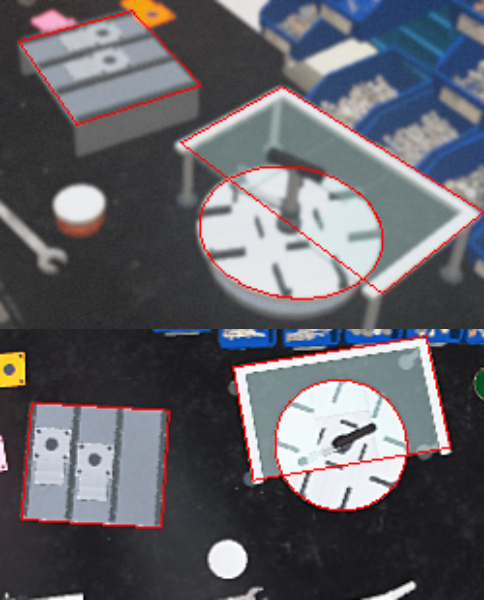

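The overlay agrees in both views to within about 2 px. The rack is at (.564,.210) with yaw -4.65°. The table axis is near (.589,-.208) with yaw 8.2°, and the disc needs +31° to reach a station. I'm moving above the T-handle.

```bash
cat >> h.py <<'E'
def to(p,jaw,base=None):
    """report remaining move in tool axes: translation mm, world yaw change of jaw axis (deg) -> tool z twist"""
    s,M=st(); d=(np.array(p)-s['tool_pos'])*1e3
    a=np.degrees(np.arctan2(M[1,1],M[0,1])); da=(jaw-a+90)%180-90
    tilt=M.T@np.cross(M[:,2],[0,0,-1])
    Z=-np.radians(da); N=R.from_rotvec([0,0,Z]).as_matrix()
    print('jaw',round(a,1),'tool mm',np.round(M.T@d,1),'after turn',np.round((M@N).T@d,1),'twist z',round(Z,3),'tilt fix xy',np.round(tilt[:2],3))
E
python3 -m pendant '[{"translation":[-31,-31,-5],"twist":[0,0,0],"grip":1},{"translation":[-31,-31,-5],"twist":[0,0,0],"grip":1},{"translation":[-31,-31,-5],"twist":[0,0,0],"grip":1},{"translation":[-31,-31,-5],"twist":[0,0,0],"grip":1},{"translation":[-31,-31,-5],"twist":[0,0,0],"grip":1},{"translation":[-31,-31,-5],"twist":[0,0,0],"grip":1},{"translation":[-31,-31,-5],"twist":[0,0,0],"grip":1},{"translation":[-31,-31,-5],"twist":[0,0,0],"grip":1},{"translation":[-31,-31,-5],"twist":[0,0,0],"grip":1},{"translation":[-31,-31,-5],"twist":[0,0,0],"grip":1}]' 40
python3 -c "from h import *; to([.589,-.208,.21],21.8)"
```

```text
t: 1.15
tool_pos: [0.384, 0.1735, 0.238]
orientation: [-0.453, -3.105, 0.013]
force: [1.2, 0.4, 0.3]
opening: 0.0928
t 1.15 pos [0.384  0.1735 0.238 ] F [1.2 0.4 0.3] open 0.0928 
M [[-0.958, 0.286, -0.005], [0.286, 0.958, -0.008], [0.002, -0.009, -1.0]] q [ 0.31 -0.38  1.87 -0.01  1.65 -0.97]
jaw 73.4 tool mm [-305.5 -306.7   30. ] after turn [-430.2   48.9   30. ] twist z 0.901 tilt fix xy [-0.009 -0.002]
```

```bash
python3 -m pendant '[{"translation":[-30,-30,0],"twist":[0,0,0],"grip":1},{"translation":[-30,-30,0],"twist":[0,0,0],"grip":1},{"translation":[-30,-30,0],"twist":[0,0,0],"grip":1},{"translation":[-30,-30,0],"twist":[0,0,0],"grip":1},{"translation":[-30,-30,0],"twist":[0,0,0],"grip":1},{"translation":[-30,-30,0],"twist":[0,0,0],"grip":1},{"translation":[-30,-30,0],"twist":[0,0,0],"grip":1},{"translation":[-30,-30,0],"twist":[0,0,0],"grip":1},{"translation":[-30,-30,0],"twist":[0,0,0],"grip":1},{"translation":[-30,-30,0],"twist":[0,0,0],"grip":1}]' 40
python3 -m pendant '[{"translation":[0,0,0],"twist":[0,0,0.13],"grip":1},{"translation":[0,0,0],"twist":[0,0,0.13],"grip":1},{"translation":[0,0,0],"twist":[0,0,0.13],"grip":1},{"translation":[0,0,0],"twist":[0,0,0.13],"grip":1},{"translation":[0,0,0],"twist":[0,0,0.13],"grip":1},{"translation":[0,0,0],"twist":[0,0,0.13],"grip":1},{"translation":[0,0,0],"twist":[0,0,0.13],"grip":1},{"translation":[0,0,0],"twist":[0,0,0],"grip":1},{"translation":[0,0,0],"twist":[0,0,0],"grip":1},{"translation":[0,0,0],"twist":[0,0,0],"grip":1}]' 
python3 -c "from h import *; to([.589,-.208,.138],21.8)"
```

```text
t: 2.15
tool_pos: [0.5903, -0.2179, 0.2394]
orientation: [-0.457, -3.106, 0.01]
force: [0.4, 0.1, 1.7]
opening: 0.0929
t: 3.15
tool_pos: [0.5885, -0.2244, 0.2299]
orientation: [-1.816, -2.549, 0.016]
force: [-0.4, -0.7, -0.6]
opening: 0.0928
t 3.15 pos [ 0.5885 -0.2244  0.2299] F [-0.4 -0.7 -0.6] open 0.0928 
M [[-0.327, 0.945, -0.016], [0.945, 0.327, -0.001], [0.004, -0.015, -1.0]] q [-0.44  0.21  1.33 -0.01  1.62 -0.77]
jaw 19.1 tool mm [15.   7.3 91.9] after turn [14.6  8.  91.9] twist z -0.048 tilt fix xy [-0.015 -0.004]
```

```bash
python3 -m pendant '[{"translation":[15,8,0],"twist":[-0.015,-0.004,-0.048],"grip":1},{"translation":[0,0,15],"twist":[0,0,0],"grip":1},{"translation":[0,0,15],"twist":[0,0,0],"grip":1},{"translation":[0,0,15],"twist":[0,0,0],"grip":1},{"translation":[0,0,15],"twist":[0,0,0],"grip":1},{"translation":[0,0,15],"twist":[0,0,0],"grip":1},{"translation":[0,0,10],"twist":[0,0,0],"grip":1},{"translation":[0,0,0],"twist":[0,0,0],"grip":1},{"translation":[0,0,0],"twist":[0,0,0],"grip":1},{"translation":[0,0,0],"twist":[0,0,0],"grip":1}]' 40
python3 -c "from h import *; to([.589,-.208,.138],21.8); snap('top','t1');b=cv2.imread('pics/t1.png'); cv2.imwrite('pics/t1c.png',cv2.resize(b[140:240,350:470],None,fx=5,fy=5))"
```

```text
t: 4.15
tool_pos: [0.5895, -0.2051, 0.134]
orientation: [-1.746, -2.607, -0.001]
force: [0.4, 0.6, 0.5]
opening: 0.0927
t 4.15 pos [ 0.5895 -0.2051  0.134 ] F [0.4 0.6 0.5] open 0.0927 
M [[-0.381, 0.925, -0.003], [0.925, 0.381, 0.003], [0.004, -0.002, -1.0]] q [-0.42  0.23  1.48  0.    1.43 -0.81]
jaw 22.4 tool mm [-2.5 -1.6 -4. ] after turn [-2.5 -1.6 -4. ] twist z 0.01 tilt fix xy [-0.002 -0.004]
```

```bash
python3 -m pendant '[{"translation":[-2,-1.5,-2],"twist":[0,0,0],"grip":1},{"translation":[0,0,0],"twist":[0,0,0],"grip":-0.5},{"translation":[0,0,0],"twist":[0,0,0],"grip":-1},{"translation":[0,0,0],"twist":[0,0,0],"grip":-1},{"translation":[0,0,0],"twist":[0,0,0],"grip":-1},{"translation":[0,0,0],"twist":[0,0,0],"grip":-1},{"translation":[0,0,0],"twist":[0,0,0],"grip":-1},{"translation":[0,0,0],"twist":[0,0,0],"grip":-1},{"translation":[0,0,0],"twist":[0,0,0],"grip":-1},{"translation":[0,0,0],"twist":[0,0,0],"grip":-1}]' 40
python3 -c "from h import *; to([.589,-.208,.138],21.8+31)"
```

```text
t: 5.2
tool_pos: [0.5907, -0.2086, 0.1395]
orientation: [1.747, 2.61, 0.002]
force: [0.6, -0.6, 0.6]
opening: 0.0257
t 5.2 pos [ 0.5907 -0.2086  0.1395] F [ 0.6 -0.6  0.6] open 0.0257 
M [[-0.381, 0.925, 0.002], [0.925, 0.381, 0.0], [-0.0, 0.002, -1.0]] q [-0.42  0.23  1.48  0.    1.44 -0.81]
jaw 22.4 tool mm [ 1.2 -1.4  1.5] after turn [ 1.7 -0.6  1.5] twist z -0.531 tilt fix xy [0.002 0.   ]
```

```bash
python3 -m pendant '[{"translation":[0,0,0],"twist":[0,0,0],"grip":-1},{"translation":[0,0,0],"twist":[0,0,0],"grip":-1},{"translation":[0,0,0],"twist":[0,0,0],"grip":-1},{"translation":[0,0,0],"twist":[0,0,0],"grip":-1},{"translation":[0,0,0],"twist":[0,0,0],"grip":-1},{"translation":[0,0,0],"twist":[0,0,-0.1],"grip":-1},{"translation":[0,0,0],"twist":[0,0,-0.1],"grip":-1},{"translation":[0,0,0],"twist":[0,0,-0.1],"grip":-1},{"translation":[0,0,0],"twist":[0,0,-0.1],"grip":-1},{"translation":[0,0,0],"twist":[0,0,-0.05],"grip":-1}]' 40
python3 -c "from h import *; to([.589,-.208,.138],21.8+31)"
```

```text
t: 6.2
tool_pos: [0.5907, -0.2085, 0.1394]
orientation: [1.096, 2.943, 0.002]
force: [0.2, -0.7, -0.1]
opening: 0.0004
t 6.2 pos [ 0.5907 -0.2085  0.1394] F [ 0.2 -0.7 -0.1] open 0.0004 
M [[-0.756, 0.654, 0.001], [0.654, 0.756, 0.001], [-0.001, 0.001, -1.0]] q [-0.42  0.23  1.48  0.    1.44 -1.28]
jaw 49.1 tool mm [ 1.6 -0.7  1.4] after turn [ 1.6 -0.6  1.4] twist z -0.064 tilt fix xy [0.001 0.001]
```

```bash
python3 -c "
from h import *
snap('scene','s2');snap('top','t2');a=cv2.imread('pics/s2.png')[150:310,310:470];b=cv2.imread('pics/t2.png')[130:230,350:450]
cv2.imwrite('pics/v2.png',np.hstack([cv2.resize(a,(400,400)),cv2.resize(b,(400,400))]))"
```

```text
(no output)
```

View pics/v2.png

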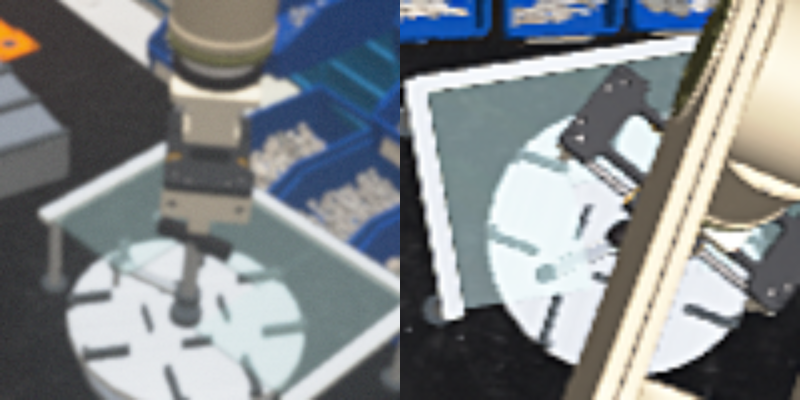

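```bash
python3 -c "
from h import *
print('tcp px',proj('scene',[[.5907,-.2085,.1394],[.589,-.2085,.157],[.589,-.2085,.145],[.589,-.2085,.130]]))
im,d=snap('scene');K,D,T=cam('scene')
for u,v in((374,241),(376,241),(378,242),(380,243),(388,246),(396,248),(399,248)):
  z=d[v,u]; p=cv2.undistortPoints(np.array([[[u,v]]],float),K,D)[0,0]; print(u,v,im[v,u],np.round(T[:3,:3]@(np.array([p[0],-p[1],-1])*z)+T[:3,3],4))
a=cv2.imread('pics/scene0.png')
"
```

```text
tcp px [[387.64672378 250.74657157]
 [387.74720643 245.26406844]
 [387.28311282 249.19646368]
 [386.7117961  254.03801389]]
374 241 [63 66 68] [ 0.5709 -0.1808  0.1578]
376 241 [60 59 63] [ 0.5706 -0.1881  0.1633]
378 242 [60 61 61] [ 0.5736 -0.1917  0.1616]
380 243 [58 61 58] [ 0.5746 -0.1977  0.1625]
388 246 [66 63 66] [ 0.5814 -0.2176  0.1653]
396 248 [66 69 71] [ 0.5924 -0.2322  0.1651]
399 248 [68 67 71] [ 0.5978 -0.2361  0.1655]
```

```bash
python3 -c "
from h import *
g=cv2.imread('pics/scene0.png',0);yy,xx=np.mgrid[:400,:640]
m=((g<75)&(np.hypot(yy-245,xx-388)<22)&(yy<258)).astype(np.uint8)
c=max(cv2.findContours(m,0,1)[0],key=cv2.contourArea);print(cv2.boundingRect(c));r=cv2.minAreaRect(c);print(r)
E=[.5907,-.2088];u=np.array([np.cos(np.radians(112)),np.sin(np.radians(112))])*.037
for z in(.12,.13,.14,.15,.157): print(z,np.round(proj('scene',[[E[0]+s*u[0],E[1]+s*u[1],z] for s in(1,0,-1)]),1).tolist())
for z in(.129,.139,.149,.159,.166): print('top',z,np.round(proj('top',[[E[0]+s*u[0],E[1]+s*u[1],z] for s in(1,0,-1)]),1).tolist())
"
```

```text
(374, 238, 28, 15)
((387.241455078125, 245.10345458984375), (29.15003204345703, 6.040096759796143), 23.198591232299805)
0.12 [[373.2, 250.7], [387.0, 257.0], [401.2, 263.5]]
0.13 [[373.5, 247.6], [387.4, 253.8], [401.7, 260.3]]
0.14 [[373.8, 244.4], [387.8, 250.6], [402.2, 257.1]]
0.15 [[374.1, 241.1], [388.1, 247.4], [402.6, 253.8]]
0.157 [[374.3, 238.8], [388.4, 245.1], [403.0, 251.5]]
top 0.129 [[399.9, 190.5], [410.6, 185.8], [421.3, 181.2]]
top 0.139 [[400.5, 190.0], [411.3, 185.3], [422.1, 180.7]]
top 0.149 [[401.1, 189.6], [412.1, 184.8], [422.9, 180.2]]
top 0.159 [[401.8, 189.1], [412.8, 184.3], [423.8, 179.6]]
top 0.166 [[402.2, 188.8], [413.3, 184.0], [424.3, 179.2]]
```

```bash
python3 -c "
from h import *
im,d=snap('scene','s3');K,D,T=cam('scene')
cv2.imwrite('pics/s3c.png',cv2.resize(cv2.imread('pics/s3.png')[190:280,350:430],None,fx=6.5,fy=6.5,interpolation=cv2.INTER_CUBIC))
for u,v in((378,225),(388,228),(396,230),(388,234),(392,236),(384,234),(388,238),(392,240),(396,242),(385,240)):
  z=d[v,u]; p=cv2.undistortPoints(np.array([[[u,v]]],float),K,D)[0,0]; print(u,v,im[v,u],np.round(T[:3,:3]@(np.array([p[0],-p[1],-1])*z)+T[:3,3],4))
st()"
```

```text
378 225 [83 83 79] [ 0.51   -0.2579  0.2845]
388 228 [146 139 125] [ 0.5242 -0.2719  0.2804]
396 230 [160 150 136] [ 0.5358 -0.2828  0.2779]
388 234 [162 153 137] [ 0.528  -0.2698  0.2619]
392 236 [162 156 141] [ 0.5352 -0.2743  0.2566]
384 234 [162 152 136] [ 0.5239 -0.2627  0.2586]
388 238 [154 147 131] [ 0.5769 -0.2194  0.1922]
392 240 [155 148 136] [ 0.586  -0.2232  0.185 ]
396 242 [109 127 129] [ 0.6564 -0.1651  0.1032]
385 240 [133 127 115] [ 0.5735 -0.2142  0.1842]
t 6.4 pos [ 0.5907 -0.2086  0.1394] F [0.1 0.6 0.1] open 0.0009 
M [[-0.752, 0.659, 0.001], [0.659, 0.752, 0.0], [-0.001, 0.001, -1.0]] q [-0.42  0.23  1.48  0.    1.44 -1.27]
```

View pics/s3c.png

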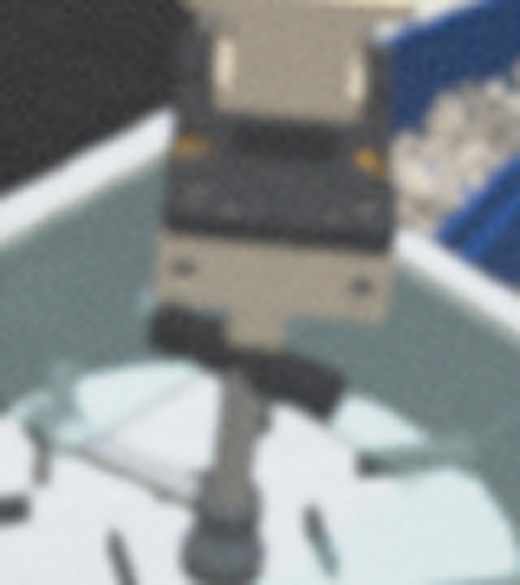

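```bash
python3 -c "
from h import *
im,d=snap('scene');K,D,T=cam('scene')
for u in (388,390):
 for v in range(236,256):
  z=d[v,u]; p=cv2.undistortPoints(np.array([[[u,v]]],float),K,D)[0,0]; print(u,v,im[v,u],np.round(T[:3,:3]@(np.array([p[0],-p[1],-1])*z)+T[:3,3],4))
"
```

```text
388 236 [161 153 139] [ 0.5313 -0.2671  0.2532]
388 237 [157 150 136] [ 0.53   -0.2687  0.2523]
388 238 [159 150 136] [ 0.5785 -0.2176  0.1902]
388 239 [158 152 139] [ 0.5789 -0.2176  0.1871]
388 240 [158 150 134] [ 0.577  -0.22    0.1868]
388 241 [156 147 134] [ 0.5804 -0.2168  0.1799]
388 242 [141 137 124] [ 0.5797 -0.218   0.1782]
388 243 [109 105 100] [ 0.5835 -0.2143  0.1707]
388 244 [82 78 81] [ 0.5849 -0.2131  0.1662]
388 245 [66 66 69] [ 0.5839 -0.2146  0.1648]
388 246 [66 68 69] [ 0.5834 -0.2155  0.1627]
388 247 [73 74 75] [ 0.5843 -0.215   0.1589]
388 248 [78 77 78] [ 0.5829 -0.2168  0.1579]
388 249 [87 87 87] [ 0.5857 -0.2142  0.1515]
388 250 [104 105 102] [ 0.5832 -0.2173  0.1521]
388 251 [119 119 115] [ 0.5849 -0.2159  0.1471]
388 252 [126 126 121] [ 0.587  -0.214   0.1416]
388 253 [127 125 123] [ 0.5874 -0.214   0.1383]
388 254 [127 125 121] [ 0.5872 -0.2146  0.1358]
388 255 [120 118 118] [ 0.5868 -0.2154  0.1334]
390 236 [157 151 136] [ 0.5329 -0.2711  0.2553]
390 237 [164 156 140] [ 0.5323 -0.272   0.2536]
390 238 [157 151 134] [ 0.5813 -0.221   0.1914]
390 239 [156 150 132] [ 0.5815 -0.2212  0.1886]
390 240 [155 148 130] [ 0.582  -0.2211  0.1853]
390 241 [153 146 133] [ 0.5847 -0.2186  0.1793]
390 242 [143 138 123] [ 0.5821 -0.2217  0.1798]
390 243 [114 110 101] [ 0.5832 -0.2209  0.1758]
390 244 [83 79 79] [ 0.5874 -0.217   0.1679]
390 245 [71 69 71] [ 0.5884 -0.2163  0.1639]
390 246 [69 68 73] [ 0.5859 -0.2193  0.1644]
390 247 [58 61 60] [ 0.5852 -0.2204  0.1626]
390 248 [63 65 65] [ 0.5868 -0.2192  0.1579]
390 249 [65 69 71] [ 0.5859 -0.2204  0.1562]
390 250 [76 79 77] [ 0.5845 -0.2223  0.1553]
390 251 [ 98 100  98] [ 0.5855 -0.2217  0.1513]
390 252 [110 112 114] [ 0.6495 -0.1556  0.0659]
390 253 [118 121 121] [ 0.6449 -0.1609  0.0689]
390 254 [111 111 112] [ 0.6447 -0.1615  0.0661]
390 255 [117 119 118] [ 0.6437 -0.1629  0.0642]
```

The fingers closed just above the bar: depth puts the tips at about z .170 while the state says .139. So the reported TCP seems about 31 mm low. I'll go back to the bar angle, open partly and descend in steps while watching the force.

```bash
python3 -m pendant '[{"translation":[0,0,0],"twist":[0,0,0.12],"grip":0},{"translation":[0,0,0],"twist":[0,0,0.12],"grip":0},{"translation":[0,0,0],"twist":[0,0,0.12],"grip":0},{"translation":[0,0,0],"twist":[0,0,0.1],"grip":0},{"translation":[0,0,0],"twist":[0,0,0],"grip":0},{"translation":[0,0,5],"twist":[0,0,0],"grip":0},{"translation":[0,0,5],"twist":[0,0,0],"grip":0},{"translation":[0,0,5],"twist":[0,0,0],"grip":0},{"translation":[0,0,0],"twist":[0,0,0],"grip":0},{"translation":[0,0,0],"twist":[0,0,0],"grip":0}]' 40
python3 -c "
from h import *
to([.589,-.208,.108],21.8)
im,d=snap('scene','s4');K,D,T=cam('scene')
b=cv2.imread('pics/s4.png')[190:280,350:430];cv2.imwrite('pics/s4c.png',cv2.resize(b,None,fx=6,fy=6,interpolation=cv2.INTER_CUBIC))"
```

```text
t: 7.45
tool_pos: [0.5903, -0.2084, 0.1224]
orientation: [-1.768, -2.597, -0.002]
force: [0.2, -0.0, -0.3]
opening: 0.0463
t 7.45 pos [ 0.5903 -0.2084  0.1224] F [ 0.2 -0.  -0.3] open 0.0463 
M [[-0.366, 0.931, 0.001], [0.931, 0.366, 0.001], [0.001, 0.001, -1.0]] q [-0.42  0.24  1.49  0.    1.41 -0.8 ]
jaw 21.5 tool mm [ 0.8 -1.1 14.4] after turn [ 0.8 -1.1 14.4] twist z -0.005 tilt fix xy [ 0.001 -0.001]
```

View pics/s4c.png

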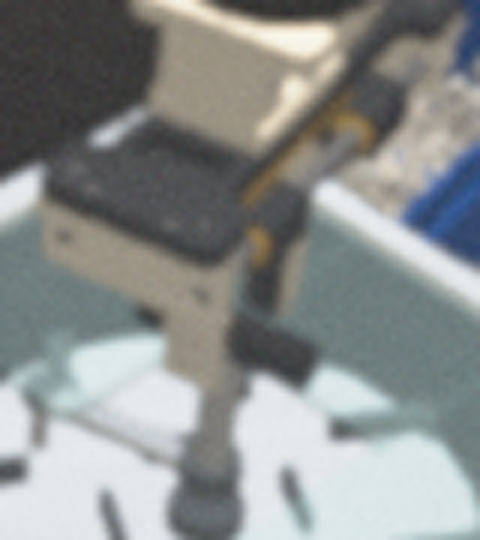

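The near finger is now beside the bar, with its tip at about px (384,254), which confirms the z offset. I'll go 14 mm lower and close.

```bash
python3 -m pendant '[{"translation":[0,-1,5],"twist":[0,0,0],"grip":0},{"translation":[0,0,5],"twist":[0,0,0],"grip":0},{"translation":[0,0,3],"twist":[0,0,0],"grip":0},{"translation":[0,0,0],"twist":[0,0,0],"grip":-1},{"translation":[0,0,0],"twist":[0,0,0],"grip":-1},{"translation":[0,0,0],"twist":[0,0,0],"grip":-1},{"translation":[0,0,0],"twist":[0,0,0],"grip":-1},{"translation":[0,0,0],"twist":[0,0,0],"grip":-1},{"translation":[0,0,0],"twist":[0,0,0],"grip":-1},{"translation":[0,0,0],"twist":[0,0,0],"grip":-1}]' 40
python3 -c "
from h import *
to([.589,-.208,.108],21.8)"
```

```text
t: 8.5
tool_pos: [0.5884, -0.2092, 0.1084]
orientation: [-1.768, -2.596, 0.0]
force: [-1.6, -0.5, -0.4]
opening: 0.0154
t 8.5 pos [ 0.5884 -0.2092  0.1084] F [-1.6 -0.5 -0.4] open 0.0154 
M [[-0.366, 0.931, -0.001], [0.931, 0.366, 0.0], [0.001, -0.001, -1.0]] q [-0.42  0.25  1.51  0.    1.39 -0.8 ]
jaw 21.5 tool mm [0.9 1.  0.4] after turn [0.9 1.  0.4] twist z -0.005 tilt fix xy [-0.001 -0.001]
```

```bash
python3 -m pendant '[{"translation":[0,0,0],"twist":[0,0,0],"grip":-1},{"translation":[0,0,0],"twist":[0,0,-0.07],"grip":-1},{"translation":[0,0,0],"twist":[0,0,-0.07],"grip":-1},{"translation":[0,0,0],"twist":[0,0,-0.07],"grip":-1},{"translation":[0,0,0],"twist":[0,0,-0.07],"grip":-1},{"translation":[0,0,0],"twist":[0,0,-0.07],"grip":-1},{"translation":[0,0,0],"twist":[0,0,-0.07],"grip":-1},{"translation":[0,0,0],"twist":[0,0,-0.06],"grip":-1},{"translation":[0,0,0],"twist":[0,0,0],"grip":-1},{"translation":[0,0,0],"twist":[0,0,0],"grip":-1}]' 40
python3 -c "
from h import *
s,M=st();print(s['wrist_torque']); to([.589,-.208,.108],53.2)"
```

```text
t: 9.5
tool_pos: [0.5883, -0.2084, 0.1084]
orientation: [-1.083, -2.947, -0.004]
force: [-1.4, -0.7, -0.1]
opening: 0.0153
t 9.5 pos [ 0.5883 -0.2084  0.1084] F [-1.4 -0.7 -0.1] open 0.0153 
M [[-0.762, 0.648, -0.001], [0.648, 0.762, 0.003], [0.003, 0.002, -1.0]] q [-0.42  0.25  1.51  0.    1.39 -1.29]
[-0.13921742  0.26079519 -0.17556401]
t 9.5 pos [ 0.5883 -0.2084  0.1084] F [-1.4 -0.7 -0.1] open 0.0153 
M [[-0.762, 0.648, -0.001], [0.648, 0.762, 0.003], [0.003, 0.002, -1.0]] q [-0.42  0.25  1.51  0.    1.39 -1.29]
jaw 49.6 tool mm [-0.3  0.7  0.4] after turn [-0.3  0.7  0.4] twist z -0.062 tilt fix xy [ 0.002 -0.003]
```

```bash
python3 -m pendant '[{"translation":[0,0,1],"twist":[0,0,-0.015],"grip":-1},{"translation":[0,0,1],"twist":[0,0,-0.015],"grip":-1},{"translation":[0,0,1],"twist":[0,0,-0.015],"grip":-1},{"translation":[0,0,1],"twist":[0,0,-0.015],"grip":-1},{"translation":[0,0,1],"twist":[0,0,-0.01],"grip":-1},{"translation":[0,0,1],"twist":[0,0,-0.01],"grip":-1},{"translation":[0,0,1],"twist":[0,0,0],"grip":-1},{"translation":[0,0,1],"twist":[0,0,0],"grip":-1},{"translation":[0,0,0],"twist":[0,0,0],"grip":-1},{"translation":[0,0,0],"twist":[0,0,0],"grip":-1}]' 40
python3 -c "
from h import *
to([.589,-.208,.108],53.2)"
```

```text
t: 10.5
tool_pos: [0.5885, -0.2084, 0.1083]
orientation: [0.978, 2.985, 0.005]
force: [-1.5, 0.3, -0.1]
opening: 0.0159
t 10.5 pos [ 0.5885 -0.2084  0.1083] F [-1.5  0.3 -0.1] open 0.0159 
M [[-0.806, 0.592, 0.001], [0.592, 0.806, 0.003], [0.001, 0.003, -1.0]] q [-0.42  0.25  1.51  0.    1.38 -1.36]
jaw 53.7 tool mm [-0.2  0.6  0.3] after turn [-0.2  0.6  0.3] twist z 0.009 tilt fix xy [ 0.003 -0.001]
```

```bash
for i in 1; do python3 -m pendant '[{"translation":[0,0,3],"twist":[0,0,-0.015],"grip":-1},{"translation":[0,0,3],"twist":[0,0,-0.015],"grip":-1},{"translation":[0,0,3],"twist":[0,0,0],"grip":-1},{"translation":[0,0,3],"twist":[0,0,0],"grip":-1},{"translation":[0,0,0],"twist":[0,0,0],"grip":-1},{"translation":[0,0,0],"twist":[0,0,0],"grip":-1},{"translation":[0,0,0],"twist":[0,0,0],"grip":-1},{"translation":[0,0,0],"twist":[0,0,0],"grip":-1},{"translation":[0,0,0],"twist":[0,0,0],"grip":-1},{"translation":[0,0,0],"twist":[0,0,0],"grip":-1}]' 40
python3 -c "
from h import *
to([.589,-.208,.108],53.2)"; done
```

```text
t: 11.5
tool_pos: [0.5884, -0.2085, 0.107]
orientation: [0.929, 2.999, 0.003]
force: [-2.9, -0.8, 0.2]
opening: 0.0151
t 11.5 pos [ 0.5884 -0.2085  0.107 ] F [-2.9 -0.8  0.2] open 0.0151 
M [[-0.825, 0.565, 0.003], [0.565, 0.825, 0.001], [-0.002, 0.002, -1.0]] q [-0.42  0.24  1.52  0.    1.38 -1.39]
jaw 55.6 tool mm [-0.2  0.7 -1. ] after turn [-0.2  0.7 -1. ] twist z 0.041 tilt fix xy [0.002 0.002]
```

```bash
cat > disc.py <<'E'
from h import *
E0=np.array([.5895,-.208])
def bars(n,zz=.067):
    im,_=robot.read_camera(n); g=cv2.cvtColor(im,cv2.COLOR_RGB2GRAY)
    th=np.linspace(0,2*np.pi,100); mask=np.zeros(g.shape,np.uint8)
    for r,v in((.107,1),(.03,0)):
        cv2.fillPoly(mask,[np.int32(np.round(proj(n,np.c_[E0[0]+r*np.cos(th),E0[1]+r*np.sin(th),0*th+.06])))],v)
    m=((g<130)&(mask>0)).astype(np.uint8)
    k,l,s,c=cv2.connectedComponentsWithStats(m)
    for i in range(1,k):
        if 4<s[i,4]<80:
            w=ray(n,c[i],zz)[0,:2]-E0; print(n,s[i,4],np.round(c[i],1),'r',round(np.hypot(*w)*1e3),'ang',round(np.degrees(np.arctan2(w[1],w[0]))%360,1))
bars('top');bars('scene')
E
python3 disc.py
```

```text
top 15 [430.8 173.5] r 98 ang 300.9
top 44 [422.9 193.2] r 56 ang 254.7
top 39 [434.3 197.9] r 96 ang 250.9
top 5 [428.2 199. ] r 78 ang 243.9
top 16 [392.4 206.6] r 74 ang 139.6
top 24 [420.1 213.4] r 91 ang 206.9
scene 17 [373.4 246.9] r 96 ang 68.4
scene 12 [374.7 252.3] r 76 ang 70.2
scene 17 [395.1 254.3] r 75 ang 30.6
scene 73 [388.5 264.4] r 33 ang 34.0
scene 40 [350.1 262.9] r 88 ang 123.8
scene 42 [347.2 281.1] r 94 ang 163.6
scene 23 [371.9 281.7] r 43 ang 188.0
scene 7 [392. 286.] r 43 ang 255.2
scene 45 [367.  300.2] r 97 ang 207.7
scene 53 [398.2 304.2] r 98 ang 249.5
```

```bash
sed -i 's/^def bars(n,zz=.067):/def bars(n,zz=.067,f=None):/; s/    im,_=robot.read_camera(n); g/    im=cv2.imread(f)[:,:,::-1] if f else robot.read_camera(n)[0]; g/; s/^bars(.top.);.*//' disc.py
python3 -c "
from disc import *
bars('scene',f='pics/scene0.png')
snap('scene','s5');snap('top','t5');a=cv2.imread('pics/s5.png')[180:340,315:455];b=cv2.imread('pics/t5.png')[140:240,350:470]
cv2.imwrite('pics/v5.png',np.hstack([cv2.resize(a,(420,480),interpolation=2),cv2.resize(b,(380,480),interpolation=2)]))"
```

```text
scene 9 [406.9 261.2] r 73 ang 2.4
scene 47 [346.3 268.6] r 92 ang 137.8
scene 9 [368.6 277.3] r 41 ang 166.5
scene 29 [388.2 286.5] r 43 ang 242.8
scene 49 [353.  290.6] r 96 ang 183.0
scene 33 [379.5 304.6] r 100 ang 225.0
scene 23 [411.  302.2] r 103 ang 266.4
```

View pics/v5.png

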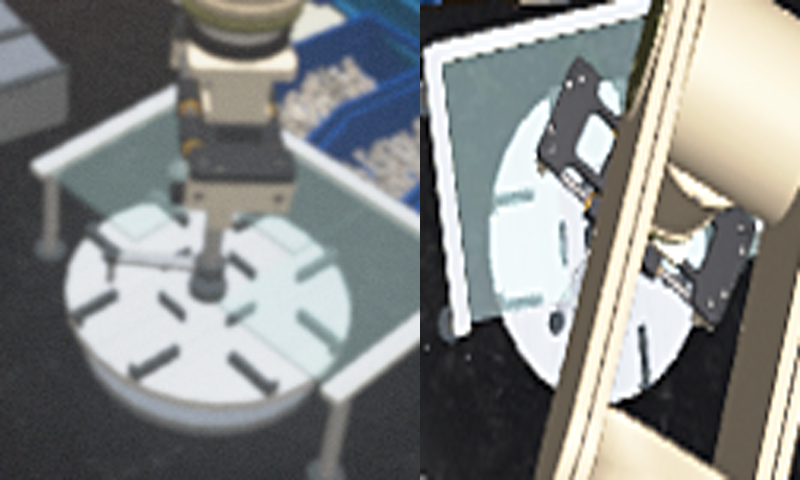

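The disc has turned about 25° and the jaw 34°, so the grip slips a little. I'll continue about 6° in small steps with a firmer grip.

```bash
python3 -m pendant '[{"translation":[0,0,0],"twist":[0,0,0],"grip":-1},{"translation":[0,0,0],"twist":[0,0,-0.03],"grip":-1},{"translation":[0,0,0],"twist":[0,0,-0.03],"grip":-1},{"translation":[0,0,0],"twist":[0,0,-0.02],"grip":-1},{"translation":[0,0,0],"twist":[0,0,-0.02],"grip":-1},{"translation":[0,0,0],"twist":[0,0,0],"grip":-1},{"translation":[0,0,0],"twist":[0,0,0],"grip":-1},{"translation":[0,0,0],"twist":[0,0,0],"grip":-1},{"translation":[0,0,0],"twist":[0,0,0],"grip":-1},{"translation":[0,0,0],"twist":[0,0,0],"grip":-1}]' 60
python3 -c "
from disc import *
s,M=st();print(np.round(s['wrist_torque'],2),np.degrees(np.arctan2(M[1,1],M[0,1])));bars('scene')"
```

```text
t: 12.7
tool_pos: [0.5883, -0.2083, 0.1011]
orientation: [0.776, 3.043, 0.004]
force: [2.7, -1.3, -8.2]
opening: 0.0152
t 12.7 pos [ 0.5883 -0.2083  0.1011] F [ 2.7 -1.3 -8.2] open 0.0152 
M [[-0.878, 0.479, 0.002], [0.479, 0.878, 0.002], [-0.0, 0.003, -1.0]] q [-0.42  0.25  1.52  0.    1.37 -1.5 ]
[-0.41 -0.39 -0.14] 61.4012969827711
scene 66 [374.8 249. ] r 87 ang 67.4
scene 6 [384.8 248.2] r 90 ang 50.7
scene 53 [349.4 265.5] r 87 ang 129.8
scene 30 [385.1 262.6] r 37 ang 48.7
scene 7 [374.1 265.3] r 35 ang 96.6
scene 26 [393.8 267.2] r 33 ang 7.2
scene 40 [348.2 283.6] r 95 ang 168.4
scene 26 [373.  282.7] r 43 ang 193.3
scene 44 [370.1 301.5] r 98 ang 212.2
scene 53 [401.5 303.4] r 97 ang 254.1
```

The pin is over the hole, since z has dropped 6 mm and the spring pulls at -8 N. I'm releasing the handle.

```bash
python3 -m pendant '[{"translation":[0,0,2],"twist":[0,0,0],"grip":-1},{"translation":[0,0,2],"twist":[0,0,0],"grip":-1},{"translation":[0,0,0],"twist":[0,0,0],"grip":0.1},{"translation":[0,0,0],"twist":[0,0,0],"grip":0.1},{"translation":[0,0,0],"twist":[0,0,0],"grip":0.1},{"translation":[0,0,0],"twist":[0,0,0],"grip":0.1},{"translation":[0,0,-15],"twist":[0,0,0],"grip":0.1},{"translation":[0,0,-30],"twist":[0,0,0],"grip":0.1},{"translation":[0,0,-40],"twist":[0,0,0],"grip":0.1},{"translation":[0,0,-40],"twist":[0,0,0],"grip":0.1}]' 60
python3 -c "
from disc import *
st();bars('scene')
K,D,T=cam('scene')
im,d=snap('scene','s6')
yy,xx=np.where((im.max(2)<85)&(np.abs(np.arange(640)-388)<25)[None]&(np.abs(np.arange(400)-247)<22)[:,None])
p=cv2.undistortPoints(np.c_[xx,yy].astype(float).reshape(-1,1,2),K,D).reshape(-1,2);z=d[yy,xx][:,None]
P=np.c_[p[:,0],-p[:,1],-np.ones(len(p))]*z@T[:3,:3].T+T[:3,3];k=(P[:,2]>.12)&(P[:,2]<.19);P=P[k];print(len(P),'bar top',np.percentile(P[:,2],[50,90,97]),P[P[:,2]>np.percentile(P[:,2],60)].mean(0)); v=np.linalg.svd(P[:,:2]-P[:,:2].mean(0))[2][0];print(np.degrees(np.arctan2(v[1],v[0])))
cv2.imwrite('pics/v6.png',cv2.resize(cv2.imread('pics/s6.png')[190:340,315:455],None,fx=3.6,fy=3.6,interpolation=2))"
```

```text
t: 13.75
tool_pos: [0.5852, -0.2065, 0.2251]
orientation: [-0.773, -3.037, -0.008]
force: [0.0, -0.6, 0.4]
opening: 0.0509
t 13.75 pos [ 0.5852 -0.2065  0.2251] F [ 0.  -0.6  0.4] open 0.0509 
M [[-0.878, 0.478, -0.006], [0.478, 0.878, 0.007], [0.008, 0.003, -1.0]] q [-0.42  0.18  1.37  0.    1.6  -1.5 ]
scene 57 [349.6 266.2] r 86 ang 131.3
scene 10 [373.2 265.8] r 35 ang 101.6
scene 23 [394.3 267.5] r 33 ang 4.6
scene 38 [348.1 283.6] r 95 ang 168.4
scene 27 [372.9 282.6] r 43 ang 192.6
scene 45 [370.1 301.6] r 98 ang 212.2
scene 53 [401.2 303.2] r 97 ang 253.9
194 bar top [0.15214941 0.15524828 0.15593408] [ 0.58693468 -0.21000249  0.15463262]
-35.93064660405841
```

View pics/v6.png

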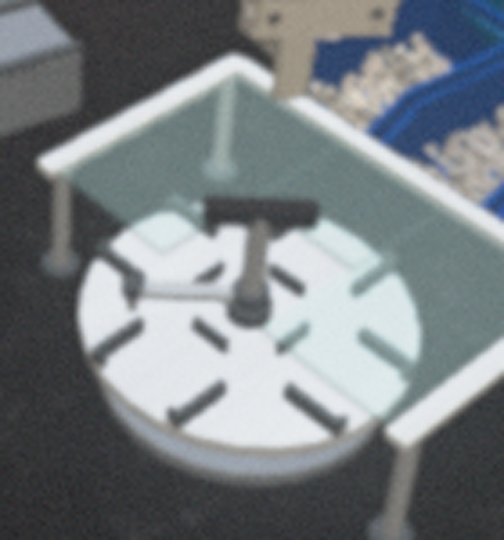

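The bar top has fallen to about .155 and the bar now lies at 144°, so the plunger is home. A front nest shows between the rails around (200,405) and (125,340). Next I'll calibrate the tool z by touching the deck in the empty rack lane.

```bash
python3 -m pendant '[{"translation":[21,32,0],"twist":[0,0,0],"grip":-1},{"translation":[21,32,0],"twist":[0,0,0],"grip":-1},{"translation":[21,32,0],"twist":[0,0,0],"grip":-1},{"translation":[21,32,0],"twist":[0,0,0],"grip":-1},{"translation":[21,32,0],"twist":[0,0,0],"grip":-1},{"translation":[21,32,0],"twist":[0,0,0],"grip":-1},{"translation":[21,32,0],"twist":[0,0,0],"grip":-1},{"translation":[21,32,0],"twist":[0,0,0],"grip":-1},{"translation":[21,32,0],"twist":[0,0,0],"grip":-1},{"translation":[0,0,0],"twist":[0,0,0],"grip":-1}]' 40
python3 -m pendant '[{"translation":[0,0,20],"twist":[0,0,-0.11],"grip":-1},{"translation":[0,0,20],"twist":[0,0,-0.11],"grip":-1},{"translation":[0,0,20],"twist":[0,0,-0.11],"grip":-1},{"translation":[0,0,20],"twist":[0,0,-0.11],"grip":-1},{"translation":[0,0,20],"twist":[0,0,0],"grip":-1},{"translation":[0,0,20],"twist":[0,0,0],"grip":-1},{"translation":[0,0,20],"twist":[0,0,0],"grip":-1},{"translation":[0,0,0],"twist":[0,0,0],"grip":-1},{"translation":[0,0,0],"twist":[0,0,0],"grip":-1},{"translation":[0,0,0],"twist":[0,0,0],"grip":-1}]' 40
python3 -c "from h import *; to([.558,.135,.040],85.35)"
```

```text
t: 14.85
tool_pos: [0.5624, 0.1459, 0.2462]
orientation: [0.775, 3.021, 0.008]
force: [0.6, -0.1, -0.5]
opening: 0.0004
t: 15.85
tool_pos: [0.5709, 0.142, 0.1128]
orientation: [0.066, 3.104, -0.001]
force: [0.0, 1.0, 0.2]
opening: 0.0003
t 15.85 pos [0.5709 0.142  0.1128] F [0.  1.  0.2] open 0.0003 
M [[-0.998, 0.042, 0.037], [0.042, 0.999, -0.001], [-0.037, 0.0, -0.999]] q [ 0.16  0.11  1.66 -0.01  1.34 -1.37]
jaw 87.6 tool mm [15.3 -7.6 72.3] after turn [15.  -8.2 72.3] twist z 0.039 tilt fix xy [0.    0.037]
```

```bash
python3 -m pendant '[{"translation":[15,-8,0],"twist":[0,0.037,0.039],"grip":-1},{"translation":[0,0,0],"twist":[0,0,0],"grip":-1},{"translation":[0,0,15],"twist":[0,0,0],"grip":-1},{"translation":[0,0,15],"twist":[0,0,0],"grip":-1},{"translation":[0,0,15],"twist":[0,0,0],"grip":-1},{"translation":[0,0,10],"twist":[0,0,0],"grip":-1},{"translation":[0,0,5],"twist":[0,0,0],"grip":-1},{"translation":[0,0,0],"twist":[0,0,0],"grip":-1},{"translation":[0,0,0],"twist":[0,0,0],"grip":-1},{"translation":[0,0,0],"twist":[0,0,0],"grip":-1}]' 40
python3 -c "from h import *; to([.558,.135,.040],85.35)
im,d=snap('scene');K,D,T=cam('scene')
p=proj('scene',[[.558,.135,.08]])[0];print(p)
"
```

```text
t: 16.85
tool_pos: [0.5598, 0.1358, 0.0517]
orientation: [0.122, 3.13, 0.004]
force: [0.7, 0.4, 0.1]
opening: 0.0005
t 16.85 pos [0.5598 0.1358 0.0517] F [0.7 0.4 0.1] open 0.0005 
M [[-0.997, 0.078, 0.009], [0.078, 0.997, 0.002], [-0.009, 0.003, -1.0]] q [ 0.15  0.17  1.71  0.    1.25 -1.34]
jaw 85.5 tool mm [ 1.9 -1.  11.6] after turn [ 1.9 -1.  11.6] twist z 0.003 tilt fix xy [0.003 0.009]
[300.53239394 201.43255471]
```

```bash
python3 -m pendant '[{"translation":[0,0,4],"twist":[0,0.009,0],"grip":-1},{"translation":[0,0,4],"twist":[0,0,0],"grip":-1},{"translation":[0,0,3],"twist":[0,0,0],"grip":-1},{"translation":[0,0,2],"twist":[0,0,0],"grip":-1},{"translation":[0,0,2],"twist":[0,0,0],"grip":-1},{"translation":[0,0,2],"twist":[0,0,0],"grip":-1},{"translation":[0,0,2],"twist":[0,0,0],"grip":-1},{"translation":[0,0,0],"twist":[0,0,0],"grip":-1},{"translation":[0,0,0],"twist":[0,0,0],"grip":-1},{"translation":[0,0,0],"twist":[0,0,0],"grip":-1}]' 40
python3 -c "from h import *; to([.558,.135,.030],85.35)"
```

```text
t: 17.9
tool_pos: [0.5618, 0.1361, 0.0335]
orientation: [0.122, 3.136, 0.006]
force: [-0.8, -0.4, 1.3]
opening: 0.0004
t 17.9 pos [0.5618 0.1361 0.0335] F [-0.8 -0.4  1.3] open 0.0004 
M [[-0.997, 0.078, 0.003], [0.078, 0.997, 0.004], [-0.003, 0.004, -1.0]] q [ 0.15  0.2   1.71  0.    1.23 -1.35]
jaw 85.5 tool mm [ 3.7 -1.4  3.5] after turn [ 3.7 -1.4  3.5] twist z 0.003 tilt fix xy [0.004 0.003]
```

```bash
for r in 1 2; do python3 -m pendant '[{"translation":[0,0,2],"twist":[0,0,0],"grip":-1},{"translation":[0,0,0],"twist":[0,0,0],"grip":-1},{"translation":[0,0,0],"twist":[0,0,0],"grip":-1},{"translation":[0,0,2],"twist":[0,0,0],"grip":-1},{"translation":[0,0,0],"twist":[0,0,0],"grip":-1},{"translation":[0,0,0],"twist":[0,0,0],"grip":-1},{"translation":[0,0,0],"twist":[0,0,0],"grip":-1},{"translation":[0,0,0],"twist":[0,0,0],"grip":-1},{"translation":[0,0,0],"twist":[0,0,0],"grip":-1},{"translation":[0,0,0],"twist":[0,0,0],"grip":-1}]' 40; done
```

```text
t: 18.9
tool_pos: [0.5631, 0.1363, 0.0335]
orientation: [0.122, 3.134, 0.006]
force: [-0.8, 0.4, 3.0]
opening: 0.0003
t: 19.9
tool_pos: [0.5638, 0.1364, 0.0335]
orientation: [0.122, 3.133, 0.006]
force: [-1.0, 0.6, 4.3]
opening: 0.0005
```

Contact came at reported z .0335 against the true .060, so the offset is 26.5 mm. I'm moving behind the centre plate.

```bash
python3 -m pendant '[{"translation":[0,0,-15],"twist":[0,0,0],"grip":-1},{"translation":[0,0,-15],"twist":[0,0,0],"grip":-1},{"translation":[-21,24,0],"twist":[0,0,0],"grip":-1},{"translation":[-21,24,0],"twist":[0,0,0],"grip":-1},{"translation":[-21,24,0],"twist":[0,0,0],"grip":-1},{"translation":[0,0,0],"twist":[0,0,0],"grip":-1},{"translation":[0,0,0],"twist":[0,0,0],"grip":-1},{"translation":[0,0,0],"twist":[0,0,0],"grip":-1},{"translation":[0,0,0],"twist":[0,0,0],"grip":-1},{"translation":[0,0,0],"twist":[0,0,0],"grip":-1}]' 40
python3 -c "from h import *; to([.632,.2042,.0365],85.35)"
```

```text
t: 20.9
tool_pos: [0.6335, 0.2035, 0.0719]
orientation: [0.125, 3.131, 0.006]
force: [0.8, -0.3, -0.5]
opening: 0.0002
t 20.9 pos [0.6335 0.2035 0.0719] F [ 0.8 -0.3 -0.5] open 0.0002 
M [[-0.997, 0.08, 0.008], [0.08, 0.997, 0.004], [-0.008, 0.004, -1.0]] q [ 0.23  0.37  1.43  0.    1.33 -1.26]
jaw 85.4 tool mm [ 1.8  0.4 35.4] after turn [ 1.8  0.4 35.4] twist z 0.001 tilt fix xy [0.004 0.008]
```

```bash
python3 -m pendant '[{"translation":[0,0,12],"twist":[0.004,0.008,0],"grip":-1},{"translation":[0,0,10],"twist":[0,0,0],"grip":-1},{"translation":[0,0,5],"twist":[0,0,0],"grip":-1},{"translation":[0,0,0],"twist":[0,0,0],"grip":-1},{"translation":[0,0,0],"twist":[0,0,0],"grip":-1},{"translation":[0,0,0],"twist":[0,0,0],"grip":-1},{"translation":[0,0,0],"twist":[0,0,0],"grip":-1},{"translation":[0,0,0],"twist":[0,0,0],"grip":-1},{"translation":[0,0,0],"twist":[0,0,0],"grip":-1},{"translation":[0,0,0],"twist":[0,0,0],"grip":-1}]' 40
python3 -c "from h import *; to([.632,.2042,.0365],85.35)"
```

```text
t: 21.9
tool_pos: [0.6327, 0.2024, 0.0424]
orientation: [-0.127, -3.137, 0.001]
force: [0.3, -0.3, 0.8]
opening: 0.0005
t 21.9 pos [0.6327 0.2024 0.0424] F [ 0.3 -0.3  0.8] open 0.0005 
M [[-0.997, 0.081, -0.002], [0.081, 0.997, -0.0], [0.002, -0.0, -1.0]] q [ 0.23  0.41  1.44  0.    1.3  -1.26]
jaw 85.4 tool mm [0.9 1.7 5.9] after turn [0.9 1.7 5.9] twist z 0.0 tilt fix xy [-0.    -0.002]
```

```bash
python3 -m pendant '[{"translation":[0,2,5.5],"twist":[0,0,0],"grip":-1},{"translation":[0,0,0],"twist":[0,0,0],"grip":-1},{"translation":[8,0,0],"twist":[0,0,0],"grip":-1},{"translation":[8,0,0],"twist":[0,0,0],"grip":-1},{"translation":[8,0,0],"twist":[0,0,0],"grip":-1},{"translation":[8,0,0],"twist":[0,0,0],"grip":-1},{"translation":[8,0,0],"twist":[0,0,0],"grip":-1},{"translation":[8,0,0],"twist":[0,0,0],"grip":-1},{"translation":[0,0,0],"twist":[0,0,0],"grip":-1},{"translation":[0,0,0],"twist":[0,0,0],"grip":-1}]' 40
cat >> h.py <<'E'
O=np.array([.5642,.2097]); A=np.radians(-4.65); RK=np.array([[np.cos(A),-np.sin(A)],[np.sin(A),np.cos(A)]])
def rk(x,y): return RK@[x,y]+O
E
python3 -c "from h import *; to([*rk(-.033,0),.0365],85.35)"
```

```text
t: 22.9
tool_pos: [0.5799, 0.2091, 0.0369]
orientation: [-0.126, -3.138, 0.0]
force: [0.8, -0.4, 0.8]
opening: 0.0002
t 22.9 pos [0.5799 0.2091 0.0369] F [ 0.8 -0.4  0.8] open 0.0002 
M [[-0.997, 0.08, -0.002], [0.08, 0.997, -0.0], [0.002, -0.0, -1.0]] q [ 0.26  0.3   1.59  0.    1.26 -1.23]
jaw 85.4 tool mm [48.7 -0.6  0.4] after turn [48.7 -0.7  0.4] twist z 0.001 tilt fix xy [-0.    -0.002]
```

```bash
python3 -m pendant '[{"translation":[8,0,0],"twist":[0,0,0],"grip":-1},{"translation":[8,0,0],"twist":[0,0,0],"grip":-1},{"translation":[8,0,0],"twist":[0,0,0],"grip":-1},{"translation":[8,0,0],"twist":[0,0,0],"grip":-1},{"translation":[8,0,0],"twist":[0,0,0],"grip":-1},{"translation":[4,0,0],"twist":[0,0,0],"grip":-1},{"translation":[0,0,0],"twist":[0,0,0],"grip":-1},{"translation":[0,0,0],"twist":[0,0,0],"grip":-1},{"translation":[0,0,0],"twist":[0,0,0],"grip":-1},{"translation":[0,0,0],"twist":[0,0,0],"grip":-1}]' 40
python3 -c "from h import *; to([*rk(-.033,0),.0365],85.35)
im,_=snap('scene','s7')
cv2.imwrite('pics/v7.png',cv2.resize(cv2.imread('pics/s7.png')[150:250,235:345],None,fx=5,fy=5,interpolation=2))"
```

```text
t: 23.9
tool_pos: [0.533, 0.2129, 0.0373]
orientation: [-0.126, -3.139, -0.0]
force: [0.6, 0.6, 0.6]
opening: 0.0002
t 23.9 pos [0.533  0.2129 0.0373] F [0.6 0.6 0.6] open 0.0002 
M [[-0.997, 0.08, -0.0], [0.08, 0.997, 0.0], [0.0, 0.0, -1.0]] q [ 0.29  0.19  1.72  0.    1.24 -1.2 ]
jaw 85.4 tool mm [ 1.6 -0.6  0.8] after turn [ 1.6 -0.6  0.8] twist z 0.001 tilt fix xy [ 0. -0.]
```

View pics/v7.png

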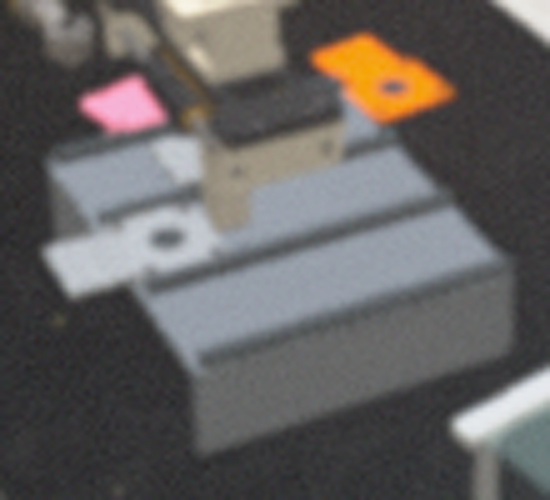

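```bash
python3 -c "
from h import *
p=np.array([[45,255],[75,298],[165,238]])/5+[235,150]
print(np.round(((ray('scene',p,.065)[:,:2]-O)@RK)*1e3,1))
# check bias with scene0: plates' fronts known? rack front corners
g=cv2.imread('pics/s7.png',0)
m=(g>165).astype(np.uint8);m[:190]=0;m[:,:240]=0;m[:,290:]=0;m[215:]=0
c=max(cv2.findContours(m,0,1)[0],key=cv2.contourArea).reshape(-1,2);w=((ray('scene',c,.065)[:,:2]-O)@RK)*1e3
print('min x',np.sort(w[:,0])[:6],'y at tongue',w[w[:,0]<-105][:,1].min(),w[w[:,0]<-105][:,1].max())"
python3 -m pendant '[{"translation":[0,0,-15],"twist":[0,0,0],"grip":-1},{"translation":[0,0,-20],"twist":[0,0,0],"grip":0.6},{"translation":[22,0,-10],"twist":[0,0,0],"grip":0.6},{"translation":[22,0,0],"twist":[0,0,0],"grip":0.6},{"translation":[22,0,0],"twist":[0,0,0],"grip":0.6},{"translation":[18,0,0],"twist":[0,0,0],"grip":0.6},{"translation":[0,0,0],"twist":[0,0,0],"grip":0.6},{"translation":[0,0,0],"twist":[0,0,0],"grip":0.6},{"translation":[0,0,0],"twist":[0,0,0],"grip":0.6},{"translation":[0,0,0],"twist":[0,0,0],"grip":0.6}]' 40
python3 -c "from h import *; to([*rk(-.122,0),.020],85.35)"
```

```text
[[-136.2   21.4]
 [-135.5  -25.6]
 [ -68.     5. ]]
min x [-134.50226065 -134.48622892 -133.65583041 -133.64719554 -133.63858457
 -132.79824364] y at tongue -17.421527826839935 28.808428834465094
t: 24.95
tool_pos: [0.4521, 0.2204, 0.0936]
orientation: [0.129, 3.131, 0.005]
force: [-1.4, -0.3, -0.6]
opening: 0.068
t 24.95 pos [0.4521 0.2204 0.0936] F [-1.4 -0.3 -0.6] open 0.068 
M [[-0.997, 0.082, 0.008], [0.082, 0.997, 0.003], [-0.007, 0.004, -1.0]] q [ 0.35 -0.07  1.88  0.    1.33 -1.14]
jaw 85.3 tool mm [ 9.9 -1.8 73.5] after turn [ 9.9 -1.8 73.5] twist z -0.001 tilt fix xy [0.004 0.007]
```

```bash
python3 -m pendant '[{"translation":[10,-2,0],"twist":[0.004,0.007,0],"grip":0.6},{"translation":[0,0,15],"twist":[0,0,0],"grip":0.6},{"translation":[0,0,15],"twist":[0,0,0],"grip":0.6},{"translation":[0,0,15],"twist":[0,0,0],"grip":0.6},{"translation":[0,0,15],"twist":[0,0,0],"grip":0.6},{"translation":[0,0,10],"twist":[0,0,0],"grip":0.6},{"translation":[0,0,0],"twist":[0,0,0],"grip":0.6},{"translation":[0,0,0],"twist":[0,0,0],"grip":0.6},{"translation":[0,0,0],"twist":[0,0,0],"grip":0.6},{"translation":[0,0,0],"twist":[0,0,0],"grip":0.6}]' 40
python3 -c "from h import *; to([*rk(-.122,0),.017],85.35)"
```

```text
t: 25.95
tool_pos: [0.4394, 0.2175, 0.0141]
orientation: [-0.131, -3.133, 0.005]
force: [0.4, 0.2, 0.2]
opening: 0.0743
t 25.95 pos [0.4394 0.2175 0.0141] F [0.4 0.2 0.2] open 0.0743 
M [[-0.997, 0.083, -0.006], [0.083, 0.997, -0.003], [0.005, -0.003, -1.0]] q [ 0.36  0.01  1.96 -0.    1.18 -1.13]
jaw 85.2 tool mm [-3.   2.3 -2.9] after turn [-3.   2.3 -2.9] twist z -0.002 tilt fix xy [-0.003 -0.005]
```

```bash
python3 -m pendant '[{"translation":[-3,2,-3],"twist":[-0.003,-0.005,-0.002],"grip":0.6},{"translation":[0,0,0],"twist":[0,0,0],"grip":0.6},{"translation":[0,0,0],"twist":[0,0,0],"grip":-1},{"translation":[0,0,0],"twist":[0,0,0],"grip":-1},{"translation":[0,0,0],"twist":[0,0,0],"grip":-1},{"translation":[0,0,0],"twist":[0,0,0],"grip":-1},{"translation":[0,0,0],"twist":[0,0,0],"grip":-1},{"translation":[0,0,0],"twist":[0,0,0],"grip":-1},{"translation":[0,0,0],"twist":[0,0,0],"grip":-1},{"translation":[0,0,0],"twist":[0,0,0],"grip":-1}]' 55
python3 -c "from h import *; to([*rk(-.122,0),.017],85.35)"
```

```text
t: 26.95
tool_pos: [0.4447, 0.2214, 0.0198]
orientation: [0.127, 3.135, 0.005]
force: [-0.2, 1.1, -0.1]
opening: 0.0465
t 26.95 pos [0.4447 0.2214 0.0198] F [-0.2  1.1 -0.1] open 0.0465 
M [[-0.997, 0.081, 0.004], [0.081, 0.997, 0.003], [-0.004, 0.004, -1.0]] q [ 0.36  0.    1.95  0.    1.18 -1.13]
jaw 85.4 tool mm [ 1.9 -2.   2.7] after turn [ 1.9 -2.   2.7] twist z 0.0 tilt fix xy [0.004 0.004]
```

Plate gripped at an opening of 46.5 mm. I'm lifting it and checking the table while the arm is clear of it.

```bash
python3 -m pendant '[{"translation":[0,0,-4],"twist":[0,0,0],"grip":-1},{"translation":[0,0,-8],"twist":[0,0,0],"grip":-1},{"translation":[0,0,-12],"twist":[0,0,0],"grip":-1},{"translation":[0,0,-12],"twist":[0,0,0],"grip":-1},{"translation":[0,0,-12],"twist":[0,0,0],"grip":-1},{"translation":[0,0,-12],"twist":[0,0,0],"grip":-1},{"translation":[0,0,-5],"twist":[0,0,0],"grip":-1},{"translation":[0,0,0],"twist":[0,0,0],"grip":-1},{"translation":[0,0,0],"twist":[0,0,0],"grip":-1},{"translation":[0,0,0],"twist":[0,0,0],"grip":-1}]' 55
python3 -c "
from disc import *
to([.4657,-.2263,.075],98.2)
im,_=snap('top','t8');bars('top',f='pics/t8.png');im,_=snap('scene','s8')
a=cv2.resize(cv2.imread('pics/s8.png')[130:270,235:425],None,fx=4,fy=4,interpolation=2)
cv2.imwrite('pics/v8.png',a)"
```

```text
t: 27.95
tool_pos: [0.4444, 0.2205, 0.0914]
orientation: [0.127, 3.134, 0.004]
force: [-0.0, -0.7, -1.2]
opening: 0.0468
t 27.95 pos [0.4444 0.2205 0.0914] F [-0.  -0.7 -1.2] open 0.0468 
M [[-0.997, 0.081, 0.005], [0.081, 0.997, 0.003], [-0.004, 0.003, -1.0]] q [ 0.36 -0.09  1.9   0.    1.33 -1.13]
jaw 85.3 tool mm [ -57.4 -443.7   15.3] after turn [  42.7 -445.3   15.3] twist z -0.224 tilt fix xy [0.003 0.004]
top 56 [416.  181.4] r 42 ang 306.7
top 12 [404.2 177.9] r 38 ang 7.4
top 9 [408.4 200.4] r 38 ang 188.0
top 19 [383.3 204.7] r 92 ang 122.8
top 15 [393.5 208.1] r 76 ang 144.1
top 22 [422.1 212.3] r 91 ang 211.7
top 25 [400.6 216.6] r 93 ang 165.7
```

View pics/v8.png

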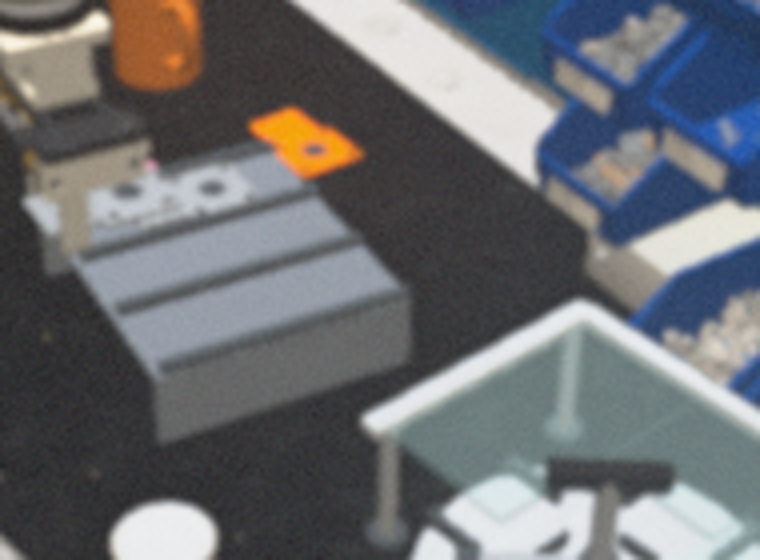

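The plate is held level: its body is at about crop (150,195) over the rack with the grip finger at (75,230). The front nest is at 188.5°. I'm carrying the plate to a standoff in front of the opening.

```bash
python3 -m pendant '[{"translation":[20,0,0],"twist":[0,0,-0.06],"grip":-1},{"translation":[20,0,0],"twist":[0,0,-0.06],"grip":-1},{"translation":[0,-20,0],"twist":[0,0,-0.06],"grip":-1},{"translation":[0,-30,0],"twist":[0,0,-0.045],"grip":-1},{"translation":[6,-30,0],"twist":[0,0,0],"grip":-1},{"translation":[6,-30,0],"twist":[0,0,0],"grip":-1},{"translation":[6,-30,0],"twist":[0,0,0],"grip":-1},{"translation":[6,-30,0],"twist":[0,0,0],"grip":-1},{"translation":[6,-30,0],"twist":[0,0,0],"grip":-1},{"translation":[6,-30,0],"twist":[0,0,0],"grip":-1}]' 55
python3 -c "
from h import *
to([.4655,-.2265,.075],98.4)"
```

```text
t: 29.05
tool_pos: [0.3945, -0.0158, 0.0853]
orientation: [0.252, -3.128, -0.003]
force: [1.1, -0.6, -1.4]
opening: 0.047
t 29.05 pos [ 0.3945 -0.0158  0.0853] F [ 1.1 -0.6 -1.4] open 0.047 
M [[-0.987, -0.16, -0.004], [-0.16, 0.987, 0.002], [0.004, 0.002, -1.0]] q [-0.17 -0.38  2.15  0.    1.37 -1.9 ]
jaw 99.2 tool mm [ -36.3 -219.4    9.6] after turn [ -39.5 -218.8    9.6] twist z 0.014 tilt fix xy [ 0.002 -0.004]
```

```bash
python3 -m pendant '[{"translation":[3,-30,2],"twist":[0,0,0.014],"grip":-1},{"translation":[3,-30,2],"twist":[0,0,0],"grip":-1},{"translation":[3,-30,2],"twist":[0,0,0],"grip":-1},{"translation":[3,-30,2],"twist":[0,0,0],"grip":-1},{"translation":[3,-30,2],"twist":[0,0,0],"grip":-1},{"translation":[3,-30,2],"twist":[0,0,0],"grip":-1},{"translation":[3,-25,2],"twist":[0,0,0],"grip":-1},{"translation":[0,0,0],"twist":[0,0,0],"grip":-1},{"translation":[0,0,0],"twist":[0,0,0],"grip":-1},{"translation":[0,0,0],"twist":[0,0,0],"grip":-1}]' 55
python3 -c "
from h import *
to([.4655,-.2265,.0373],98.4)"
```

```text
t: 30.05
tool_pos: [0.3994, -0.2321, 0.0659]
orientation: [0.221, -3.125, -0.008]
force: [0.5, 0.0, -2.0]
opening: 0.0467
t 30.05 pos [ 0.3994 -0.2321  0.0659] F [ 0.5  0.  -2. ] open 0.0467 
M [[-0.99, -0.141, -0.01], [-0.141, 0.99, 0.005], [0.009, 0.006, -1.0]] q [-0.64 -0.14  1.99 -0.    1.3  -2.35]
jaw 98.1 tool mm [-66.5  -4.   28. ] after turn [-66.5  -4.3  28. ] twist z -0.005 tilt fix xy [ 0.006 -0.009]
```

Now I'll lower to the approach height and slide in most of the way.

```bash
python3 -m pendant '[{"translation":[0,-4,8],"twist":[0.006,-0.009,-0.005],"grip":-1},{"translation":[0,0,8],"twist":[0,0,0],"grip":-1},{"translation":[0,0,8],"twist":[0,0,0],"grip":-1},{"translation":[0,0,0],"twist":[0,0,0],"grip":-1},{"translation":[-10,0,0],"twist":[0,0,0],"grip":-1},{"translation":[-10,0,0],"twist":[0,0,0],"grip":-1},{"translation":[-10,0,0],"twist":[0,0,0],"grip":-1},{"translation":[-10,0,0],"twist":[0,0,0],"grip":-1},{"translation":[0,0,0],"twist":[0,0,0],"grip":-1},{"translation":[0,0,0],"twist":[0,0,0],"grip":-1}]' 55
python3 -c "
from h import *
to([.4655,-.2265,.0373],98.4)"
```

```text
t: 31.05
tool_pos: [0.4446, -0.2265, 0.0398]
orientation: [-0.238, 3.131, -0.0]
force: [-0.8, 0.1, -2.1]
opening: 0.0474
t 31.05 pos [ 0.4446 -0.2265  0.0398] F [-0.8  0.1 -2.1] open 0.0474 
M [[-0.989, -0.151, 0.002], [-0.151, 0.989, 0.0], [-0.002, -0.0, -1.0]] q [-0.57 -0.01  1.93  0.    1.23 -2.3 ]
jaw 98.7 tool mm [-20.6  -3.2   2.5] after turn [-20.6  -3.1   2.5] twist z 0.005 tilt fix xy [-0.     0.002]
```

```bash
python3 -m pendant '[{"translation":[-8,-3,0],"twist":[0,0,0.005],"grip":-1},{"translation":[-8,0,0],"twist":[0,0,0],"grip":-1},{"translation":[-4,0,0],"twist":[0,0,0],"grip":-1},{"translation":[0,0,0],"twist":[0,0,0],"grip":-1},{"translation":[0,0,0],"twist":[0,0,0],"grip":-1},{"translation":[0,0,0],"twist":[0,0,0],"grip":-1},{"translation":[0,0,0],"twist":[0,0,0],"grip":-1},{"translation":[0,0,0],"twist":[0,0,0],"grip":-1},{"translation":[0,0,0],"twist":[0,0,0],"grip":-1},{"translation":[0,0,0],"twist":[0,0,0],"grip":-1}]' 55
python3 -c "
from disc import *
to([.4655,-.2265,.0373],98.4)
im,_=snap('scene','s9')
a=cv2.resize(cv2.imread('pics/s9.png')[225:335,315:435],None,fx=5,fy=5,interpolation=2)
cv2.imwrite('pics/v9.png',a)"
```

```text
t: 32.05
tool_pos: [0.4657, -0.2268, 0.0397]
orientation: [-0.228, 3.132, -0.0]
force: [-0.4, 0.2, -2.1]
opening: 0.047
t 32.05 pos [ 0.4657 -0.2268  0.0397] F [-0.4  0.2 -2.1] open 0.047 
M [[-0.989, -0.145, 0.001], [-0.145, 0.989, 0.0], [-0.001, -0.0, -1.0]] q [-0.55  0.04  1.87  0.    1.23 -2.27]
jaw 98.3 tool mm [0.2 0.3 2.4] after turn [0.2 0.3 2.4] twist z -0.001 tilt fix xy [-0.     0.001]
```

View pics/v9.png

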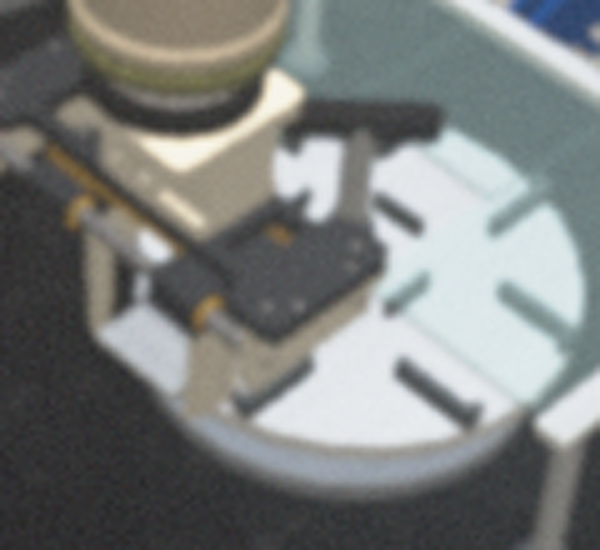

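The gripper hides the plate here, with its tongue visible at about (140,330). I'll lower it while watching the force.

```bash
python3 -m pendant '[{"translation":[0,0,4],"twist":[0,0,0],"grip":-1},{"translation":[0,0,4],"twist":[0,0,0],"grip":-1},{"translation":[0,0,4],"twist":[0,0,0],"grip":-1},{"translation":[0,0,3],"twist":[0,0,0],"grip":-1},{"translation":[0,0,3],"twist":[0,0,0],"grip":-1},{"translation":[0,0,2],"twist":[0,0,0],"grip":-1},{"translation":[0,0,0],"twist":[0,0,0],"grip":-1},{"translation":[0,0,0],"twist":[0,0,0],"grip":-1},{"translation":[0,0,0],"twist":[0,0,0],"grip":-1},{"translation":[0,0,0],"twist":[0,0,0],"grip":-1}]' 55
python3 -c "
from h import *
to([.4655,-.2265,.0148],98.4)"
```

```text
t: 33.1
tool_pos: [0.4655, -0.2266, 0.0175]
orientation: [-0.228, 3.133, 0.001]
force: [0.2, -0.2, -1.5]
opening: 0.0465
t 33.1 pos [ 0.4655 -0.2266  0.0175] F [ 0.2 -0.2 -1.5] open 0.0465 
M [[-0.989, -0.145, 0.001], [-0.145, 0.989, 0.0], [-0.001, 0.0, -1.0]] q [-0.55  0.07  1.89  0.    1.19 -2.27]
jaw 98.3 tool mm [-0.   0.1  2.7] after turn [-0.   0.1  2.7] twist z -0.001 tilt fix xy [0.    0.001]
```

```bash
python3 -m pendant '[{"translation":[0,0,2],"twist":[0,0,0],"grip":-1},{"translation":[0,0,0],"twist":[0,0,0],"grip":-1},{"translation":[0,0,1],"twist":[0,0,0],"grip":-1},{"translation":[0,0,0],"twist":[0,0,0],"grip":-1},{"translation":[0,0,0],"twist":[0,0,0],"grip":0.5},{"translation":[0,0,0],"twist":[0,0,0],"grip":0.5},{"translation":[0,0,0],"twist":[0,0,0],"grip":0.5},{"translation":[0,0,0],"twist":[0,0,0],"grip":0.5},{"translation":[0,0,0],"twist":[0,0,0],"grip":0.5},{"translation":[0,0,0],"twist":[0,0,0],"grip":0.5}]' 55
python3 -m pendant '[{"translation":[0,0,0],"twist":[0,0,0],"grip":0.5},{"translation":[0,0,-8],"twist":[0,0,0],"grip":0.5},{"translation":[0,0,-20],"twist":[0,0,0],"grip":0.5},{"translation":[0,0,-30],"twist":[0,0,0],"grip":0.5},{"translation":[0,0,-30],"twist":[0,0,0],"grip":0.5},{"translation":[0,0,-30],"twist":[0,0,0],"grip":0.5},{"translation":[0,0,-30],"twist":[0,0,0],"grip":0.5},{"translation":[0,0,-20],"twist":[0,0,0],"grip":0.3},{"translation":[0,0,0],"twist":[0,0,0],"grip":0.1},{"translation":[0,0,0],"twist":[0,0,0],"grip":0}]' 55
python3 -c "
from h import *
to([.5884,-.2086,.110],-36.5)
im,d=snap('scene','s10')
K,D,T=cam('scene')
p=proj('scene',[[.4975,-.222,.058]])[0];print(p)
a=cv2.resize(cv2.imread('pics/s10.png')[225:335,315:435],None,fx=5,fy=5,interpolation=2)
cv2.imwrite('pics/v10.png',a)"
```

```text
t: 34.1
tool_pos: [0.4668, -0.2274, 0.0158]
orientation: [-0.228, 3.13, -0.002]
force: [-0.3, -0.4, 0.3]
opening: 0.0697
t: 35.1
tool_pos: [0.4652, -0.2266, 0.1933]
orientation: [-0.228, 3.13, -0.002]
force: [-0.3, 0.6, -1.0]
opening: 0.0505
t 35.1 pos [ 0.4652 -0.2266  0.1933] F [-0.3  0.6 -1. ] open 0.0505 
M [[-0.989, -0.145, 0.003], [-0.145, 0.989, -0.001], [-0.003, -0.001, -1.0]] q [-0.55 -0.1   1.72  0.    1.52 -2.27]
jaw 98.3 tool mm [-1.242e+02  1.000e-01  8.370e+01] after turn [-87.6 -88.   83.7] twist z -0.789 tilt fix xy [-0.001  0.003]
[356.52084662 295.12488131]
```

View pics/v10.png

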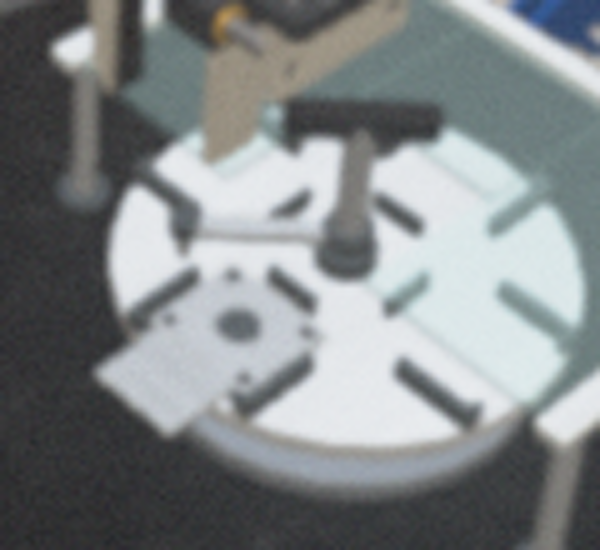

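The plate is seated between the rails (body at crop (240,325)), with the tongue outward past the rim at (165,385). Now I go to the T-handle to turn it -90°, which suits the wrist range.

```bash
python3 -m pendant '[{"translation":[0,0,0],"twist":[0,0,0.13],"grip":0},{"translation":[0,0,0],"twist":[0,0,0.13],"grip":0},{"translation":[0,0,0],"twist":[0,0,0.13],"grip":0},{"translation":[0,0,0],"twist":[0,0,0.13],"grip":0},{"translation":[0,0,0],"twist":[0,0,0.13],"grip":0},{"translation":[0,0,0],"twist":[0,0,0.13],"grip":0},{"translation":[-28,28,0],"twist":[0,0,0],"grip":0},{"translation":[-28,28,0],"twist":[0,0,0],"grip":0},{"translation":[-26,26,0],"twist":[0,0,0],"grip":0},{"translation":[0,0,0],"twist":[0,0,0],"grip":0}]' 60
python3 -c "
from h import *
to([.5884,-.2086,.0995],53.5)"
```

```text
t: 36.15
tool_pos: [0.5732, -0.2072, 0.1693]
orientation: [-1.025, -2.94, -0.008]
force: [-1.1, -0.3, -1.0]
opening: 0.0465
t 36.15 pos [ 0.5732 -0.2072  0.1693] F [-1.1 -0.3 -1. ] open 0.0465 
M [[-0.783, 0.622, -0.025], [0.622, 0.783, 0.014], [0.028, -0.004, -1.0]] q [-0.43  0.2   1.46  0.    1.52 -1.33]
jaw 51.6 tool mm [-14.7   8.6  69.3] after turn [-15.    8.1  69.3] twist z -0.034 tilt fix xy [-0.004 -0.028]
```

```bash
python3 -m pendant '[{"translation":[-15,8,0],"twist":[-0.004,-0.028,-0.034],"grip":0},{"translation":[0,0,0],"twist":[0,0,0],"grip":0},{"translation":[0,0,10],"twist":[0,0,0],"grip":0},{"translation":[0,0,10],"twist":[0,0,0],"grip":0},{"translation":[0,0,0],"twist":[0,0,0],"grip":0},{"translation":[0,0,0],"twist":[0,0,0],"grip":0},{"translation":[0,0,0],"twist":[0,0,0],"grip":0},{"translation":[0,0,0],"twist":[0,0,0],"grip":0},{"translation":[0,0,0],"twist":[0,0,0],"grip":0},{"translation":[0,0,0],"twist":[0,0,0],"grip":0}]' 60
python3 -c "
from h import *
to([.5884,-.2086,.0995],53.5)"
```

```text
t: 37.15
tool_pos: [0.5869, -0.2108, 0.144]
orientation: [-0.981, -2.982, 0.001]
force: [-0.5, -0.2, -0.2]
opening: 0.0464
t 37.15 pos [ 0.5869 -0.2108  0.144 ] F [-0.5 -0.2 -0.2] open 0.0464 
M [[-0.805, 0.594, -0.003], [0.594, 0.805, 0.001], [0.003, -0.001, -1.0]] q [-0.43  0.22  1.47 -0.    1.45 -1.36]
jaw 53.6 tool mm [-0.   2.7 44.4] after turn [-0.   2.7 44.4] twist z 0.002 tilt fix xy [-0.001 -0.003]
```

```bash
python3 -m pendant '[{"translation":[0,2.5,0],"twist":[0,0,0],"grip":0},{"translation":[0,0,10],"twist":[0,0,0],"grip":0},{"translation":[0,0,10],"twist":[0,0,0],"grip":0},{"translation":[0,0,10],"twist":[0,0,0],"grip":0},{"translation":[0,0,8],"twist":[0,0,0],"grip":0},{"translation":[0,0,3],"twist":[0,0,0],"grip":0},{"translation":[0,0,0],"twist":[0,0,0],"grip":0},{"translation":[0,0,0],"twist":[0,0,0],"grip":-1},{"translation":[0,0,0],"twist":[0,0,0],"grip":-1},{"translation":[0,0,0],"twist":[0,0,0],"grip":-1}]' 60
python3 -m pendant '[{"translation":[0,0,0],"twist":[0,0,0],"grip":-1},{"translation":[0,0,0],"twist":[0,0,0],"grip":-1},{"translation":[0,0,0],"twist":[0,0,0],"grip":-1},{"translation":[0,0,0],"twist":[0,0,0],"grip":-1},{"translation":[0,0,0],"twist":[0,0,0],"grip":-1},{"translation":[0,0,0],"twist":[0,0,0],"grip":-1},{"translation":[0,0,0],"twist":[0,0,0],"grip":-1},{"translation":[0,0,0],"twist":[0,0,0],"grip":-1},{"translation":[0,0,0],"twist":[0,0,0],"grip":-1},{"translation":[0,0,0],"twist":[0,0,0],"grip":-1}]' 60
python3 -c "
from h import *
to([.5884,-.2086,.0995],53.5)"
```

```text
t: 38.15
tool_pos: [0.5879, -0.2083, 0.0983]
orientation: [-0.98, -2.98, 0.0]
force: [0.1, -1.2, 0.1]
opening: 0.0268
t: 39.15
tool_pos: [0.5883, -0.2085, 0.0989]
orientation: [-0.98, -2.981, 0.001]
force: [0.7, 0.2, -0.8]
opening: 0.0146
t 39.15 pos [ 0.5883 -0.2085  0.0989] F [ 0.7  0.2 -0.8] open 0.0146 
M [[-0.805, 0.593, -0.003], [0.593, 0.805, 0.001], [0.003, -0.001, -1.0]] q [-0.42  0.26  1.52 -0.    1.37 -1.36]
jaw 53.6 tool mm [-0.2 -0.  -0.6] after turn [-0.2 -0.  -0.6] twist z 0.002 tilt fix xy [-0.001 -0.003]
```

Gripped at 14.6 mm. I'm lifting about 15 mm.

```bash
python3 -m pendant '[{"translation":[0,0,-4],"twist":[0,0,0],"grip":-1},{"translation":[0,0,-4],"twist":[0,0,0],"grip":-1},{"translation":[0,0,-4],"twist":[0,0,0],"grip":-1},{"translation":[0,0,-4],"twist":[0,0,0],"grip":-1},{"translation":[0,0,0],"twist":[0,0,0],"grip":-1},{"translation":[0,0,0],"twist":[0,0,0],"grip":-1},{"translation":[0,0,0],"twist":[0,0,0],"grip":-1},{"translation":[0,0,0],"twist":[0,0,0],"grip":-1},{"translation":[0,0,0],"twist":[0,0,0],"grip":-1},{"translation":[0,0,0],"twist":[0,0,0],"grip":-1}]' 60
python3 -c "
from h import *
to([.5884,-.2086,.1145],53.5)"
```

```text
t: 40.15
tool_pos: [0.5881, -0.2084, 0.108]
orientation: [-0.98, -2.979, -0.001]
force: [4.5, -2.8, -10.9]
opening: 0.0148
t 40.15 pos [ 0.5881 -0.2084  0.108 ] F [  4.5  -2.8 -10.9] open 0.0148 
M [[-0.805, 0.594, -0.006], [0.594, 0.805, 0.002], [0.006, -0.002, -1.0]] q [-0.42  0.25  1.51 -0.    1.39 -1.36]
jaw 53.6 tool mm [-0.3  0.  -6.5] after turn [-0.3  0.  -6.5] twist z 0.002 tilt fix xy [-0.002 -0.006]
```

```bash
python3 -m pendant '[{"translation":[0,0,-4],"twist":[0,0,0],"grip":-1},{"translation":[0,0,-4],"twist":[0,0,0],"grip":-1},{"translation":[0,0,-3],"twist":[0,0,0],"grip":-1},{"translation":[0,0,-1],"twist":[0,0,0.04],"grip":-1},{"translation":[0,0,-1],"twist":[0,0,0.08],"grip":-1},{"translation":[0,0,-1],"twist":[0,0,0.1],"grip":-1},{"translation":[0,0,-1],"twist":[0,0,0.1],"grip":-1},{"translation":[0,0,-1],"twist":[0,0,0.1],"grip":-1},{"translation":[0,0,-1],"twist":[0,0,0.1],"grip":-1},{"translation":[0,0,-1],"twist":[0,0,0.1],"grip":-1}]' 60
python3 -c "
from h import *
to([.5884,-.2086,.1145],-36.5)"
```

```text
t: 41.15
tool_pos: [0.5878, -0.2085, 0.1159]
orientation: [-1.867, -2.515, 0.004]
force: [5.0, -2.8, -12.6]
opening: 0.0146
t 41.15 pos [ 0.5878 -0.2085  0.1159] F [  5.   -2.8 -12.6] open 0.0146 
M [[-0.29, 0.957, -0.009], [0.957, 0.29, 0.004], [0.006, -0.007, -1.0]] q [-0.42  0.25  1.49 -0.    1.41 -0.72]
jaw 16.8 tool mm [-0.3  0.5  1.4] after turn [0.3 0.6 1.4] twist z 0.931 tilt fix xy [-0.007 -0.006]
```

```bash
python3 -m pendant '[{"translation":[0,0,0],"twist":[0,0,0.1],"grip":-1},{"translation":[0,0,0],"twist":[0,0,0.1],"grip":-1},{"translation":[0,0,0],"twist":[0,0,0.1],"grip":-1},{"translation":[0,0,0],"twist":[0,0,0.1],"grip":-1},{"translation":[0,0,0],"twist":[0,0,0.1],"grip":-1},{"translation":[0,0,0],"twist":[0,0,0.1],"grip":-1},{"translation":[0,0,0],"twist":[0,0,0.1],"grip":-1},{"translation":[0,0,0],"twist":[0,0,0.1],"grip":-1},{"translation":[0,0,0],"twist":[0,0,0],"grip":-1},{"translation":[0,0,0],"twist":[0,0,0],"grip":-1}]' 60
python3 -c "
from disc import *
to([.5884,-.2086,.1145],-36.5);bars('scene')"
```

```text
t: 42.15
tool_pos: [0.5875, -0.2085, 0.1105]
orientation: [-2.723, -1.549, 0.012]
force: [1.8, -0.7, -6.7]
opening: 0.0144
t 42.15 pos [ 0.5875 -0.2085  0.1105] F [ 1.8 -0.7 -6.7] open 0.0144 
M [[0.511, 0.859, -0.011], [0.859, -0.511, 0.004], [-0.002, -0.011, -1.0]] q [-0.42  0.25  1.5  -0.    1.4   0.11]
jaw -30.7 tool mm [ 0.4  0.8 -4. ] after turn [ 0.5  0.8 -4. ] twist z 0.1 tilt fix xy [-0.011  0.002]
scene 18 [360.7 260.8] r 69 ang 109.1
scene 43 [347.6 266.1] r 90 ang 132.0
scene 19 [371.1 267.1] r 37 ang 112.8
scene 25 [374.3 283.6] r 43 ang 198.3
scene 37 [349.9 286.2] r 94 ang 173.9
scene 60 [405.5 302.1] r 97 ang 260.1
scene 42 [374.4 302.9] r 98 ang 218.0
```

The disc is 5.8° from the station, matching the jaw, so there is no slip.

```bash
python3 -m pendant '[{"translation":[0,0,0],"twist":[0,0,0.04],"grip":-1},{"translation":[0,0,0],"twist":[0,0,0.03],"grip":-1},{"translation":[0,0,0],"twist":[0,0,0.02],"grip":-1},{"translation":[0,0,0],"twist":[0,0,0.01],"grip":-1},{"translation":[0,0,0],"twist":[0,0,0],"grip":-1},{"translation":[0,0,0],"twist":[0,0,0],"grip":-1},{"translation":[0,0,0],"twist":[0,0,0],"grip":-1},{"translation":[0,0,0],"twist":[0,0,0],"grip":-1},{"translation":[0,0,0],"twist":[0,0,0],"grip":-1},{"translation":[0,0,0],"twist":[0,0,0],"grip":-1}]' 60
python3 -c "
from disc import *
to([.5884,-.2086,.1145],-36.5);bars('scene')"
```

```text
t: 43.2
tool_pos: [0.5874, -0.2085, 0.1087]
orientation: [-2.795, -1.415, 0.013]
force: [3.3, -1.8, -9.0]
opening: 0.0146
t 43.2 pos [ 0.5874 -0.2085  0.1087] F [ 3.3 -1.8 -9. ] open 0.0146 
M [[0.592, 0.806, -0.011], [0.806, -0.592, 0.004], [-0.003, -0.012, -1.0]] q [-0.42  0.26  1.5  -0.    1.4   0.21]
jaw -36.3 tool mm [ 0.5  0.8 -5.8] after turn [ 0.5  0.8 -5.8] twist z 0.004 tilt fix xy [-0.012  0.003]
scene 10 [372.5 253. ] r 75 ang 74.9
scene 40 [348.5 263.7] r 91 ang 126.5
scene 18 [362.6 259.7] r 68 ang 103.7
scene 20 [371.8 266.7] r 36 ang 109.3
scene 41 [348.3 283.8] r 94 ang 168.8
scene 25 [373.  282.7] r 43 ang 193.1
scene 42 [370.5 301.7] r 98 ang 212.8
scene 58 [402.  303.2] r 97 ang 254.8
```

```bash
python3 -m pendant '[{"translation":[0,0,4],"twist":[0,0,0],"grip":-1},{"translation":[0,0,4],"twist":[0,0,0],"grip":-1},{"translation":[0,0,2],"twist":[0,0,0],"grip":-1},{"translation":[0,0,0],"twist":[0,0,0],"grip":0.1},{"translation":[0,0,0],"twist":[0,0,0],"grip":0.1},{"translation":[0,0,0],"twist":[0,0,0],"grip":0.1},{"translation":[0,0,0],"twist":[0,0,0],"grip":0.1},{"translation":[0,0,0],"twist":[0,0,0],"grip":0.1},{"translation":[0,0,-20],"twist":[0,0,0],"grip":0.1},{"translation":[0,0,-40],"twist":[0,0,0],"grip":0.1}]' 60
python3 -m pendant '[{"translation":[0,0,-30],"twist":[0,0,0],"grip":0.1},{"translation":[0,0,-30],"twist":[0,0,-0.13],"grip":-1},{"translation":[0,0,0],"twist":[0,0,-0.14],"grip":-1},{"translation":[0,0,0],"twist":[0,0,-0.14],"grip":-1},{"translation":[0,0,0],"twist":[0,0,-0.14],"grip":-1},{"translation":[0,0,0],"twist":[0,0,-0.14],"grip":-1},{"translation":[0,0,0],"twist":[0,0,-0.14],"grip":-1},{"translation":[0,0,0],"twist":[0,0,-0.14],"grip":-1},{"translation":[0,0,0],"twist":[0,0,-0.14],"grip":-1},{"translation":[0,0,0],"twist":[0,0,-0.14],"grip":-1}]' 60
cat >> disc.py <<'E'
def bar(im,d,n='scene'):
    K,D,T=cam(n); yy,xx=np.where((im.max(2)<85)&(np.abs(np.arange(640)-388)<25)[None]&(np.abs(np.arange(400)-247)<22)[:,None])
    p=cv2.undistortPoints(np.c_[xx,yy].astype(float).reshape(-1,1,2),K,D).reshape(-1,2);z=d[yy,xx][:,None]
    P=np.c_[p[:,0],-p[:,1],-np.ones(len(p))]*z@T[:3,:3].T+T[:3,3];k=(P[:,2]>.12)&(P[:,2]<.19)&(np.hypot(*(P[:,:2]-E0).T)<.05);P=P[k];v=np.linalg.svd(P[:,:2]-P[:,:2].mean(0))[2][0]
    print(len(P),'bar z',np.round(np.percentile(P[:,2],[50,90,97]),4),'ang',np.degrees(np.arctan2(v[1],v[0]))%180)
E
python3 -c "
from disc import *
to([*rk(.085,.075),.075],85.35);im,d=snap('scene','s11');bar(im,d);bars('scene',f='pics/s11.png');snap('top','t11')"
```

```text
t: 44.25
tool_pos: [0.5842, -0.207, 0.1562]
orientation: [-2.788, -1.412, 0.023]
force: [0.7, -0.0, 0.0]
opening: 0.0511
t: 45.25
tool_pos: [0.5888, -0.2089, 0.2297]
orientation: [-1.372, -2.817, 0.001]
force: [0.1, -0.3, 0.9]
opening: 0.0003
t 45.25 pos [ 0.5888 -0.2089  0.2297] F [ 0.1 -0.3  0.9] open 0.0003 
M [[-0.617, 0.787, -0.008], [0.787, 0.617, 0.003], [0.007, -0.004, -1.0]] q [-0.42  0.19  1.35 -0.    1.61 -1.09]
jaw 38.1 tool mm [341.  352.8 155.5] after turn [-27.8 489.9 155.5] twist z -0.825 tilt fix xy [-0.004 -0.007]
112 bar z [0.1539 0.156  0.1566] ang 53.509409477394044
scene 8 [372.8 252.9] r 75 ang 74.3
scene 41 [348.9 263.7] r 90 ang 126.1
scene 16 [363.2 259.5] r 67 ang 102.5
scene 21 [371.6 266.8] r 36 ang 110.0
scene 23 [394.3 267.5] r 33 ang 4.6
scene 37 [348.  283.6] r 95 ang 168.3
scene 26 [373.  282.7] r 43 ang 193.3
scene 45 [370.1 301.5] r 98 ang 212.2
scene 55 [401.3 303.3] r 97 ang 253.9
```

The plunger is home again, with the rails back at their reference angles. I'll check where plate A is before going to it.

```bash
python3 -c "
from h import *
for n,f in(('scene','s11'),('top','t11'),('top','top0')):
    g=cv2.imread(f'pics/{f}.png',0); q=np.array([rk(a,b) for a,b in((-.14,.118),(.12,.118),(.12,-.118),(-.14,-.118))])
    m=np.zeros_like(g);cv2.fillPoly(m,[np.int32(proj(n,np.c_[q,np.full(4,.065)]))],1)
    b=((g>175)&(m>0)).astype(np.uint8)
    for c in cv2.findContours(b,0,1)[0]:
        if cv2.contourArea(c)>60:
            w=((ray(n,c.reshape(-1,2),.065)[:,:2]-O)@RK)*1e3; print(f,cv2.contourArea(c),'x',w[:,0].min().round(1),w[:,0].max().round(1),'y',w[:,1].min().round(1),w[:,1].max().round(1))
"
```

```text
s11 217.5 x -39.2 57.3 y 54.7 108.6
t11 420.5 x -37.5 57.5 y 46.7 108.2
top0 436.0 x -59.9 35.7 y -28.2 32.7
top0 449.0 x -37.7 57.9 y 46.7 108.2
```

```bash
python3 -m pendant '[{"translation":[30,31,0],"twist":[0,0,0],"grip":-1},{"translation":[30,31,0],"twist":[0,0,0],"grip":-1},{"translation":[30,31,0],"twist":[0,0,0],"grip":-1},{"translation":[30,31,0],"twist":[0,0,0],"grip":-1},{"translation":[30,31,0],"twist":[0,0,0],"grip":-1},{"translation":[30,31,0],"twist":[0,0,0],"grip":-1},{"translation":[30,31,0],"twist":[0,0,0],"grip":-1},{"translation":[30,31,0],"twist":[0,0,0],"grip":-1},{"translation":[30,31,0],"twist":[0,0,0],"grip":-1},{"translation":[30,31,0],"twist":[0,0,0],"grip":-1}]' 40
python3 -m pendant '[{"translation":[0,0,10],"twist":[0,0,-0.13],"grip":-1},{"translation":[0,0,10],"twist":[0,0,-0.13],"grip":-1},{"translation":[0,0,10],"twist":[0,0,-0.13],"grip":-1},{"translation":[0,0,10],"twist":[0,0,-0.13],"grip":-1},{"translation":[0,0,10],"twist":[0,0,-0.13],"grip":-1},{"translation":[0,0,10],"twist":[0,0,-0.13],"grip":-1},{"translation":[0,0,0],"twist":[0,0,0],"grip":-1},{"translation":[0,0,0],"twist":[0,0,0],"grip":-1},{"translation":[0,0,0],"twist":[0,0,0],"grip":-1},{"translation":[0,0,0],"twist":[0,0,0],"grip":-1}]' 40
python3 -c "
from h import *
to([*rk(.088,.075),.055],85.35)"
```

```text
t: 46.35
tool_pos: [0.6626, 0.2252, 0.2309]
orientation: [-1.468, -2.771, 0.003]
force: [0.1, 0.4, 0.2]
opening: 0.0005
t: 47.35
tool_pos: [0.6615, 0.2352, 0.1689]
orientation: [-0.323, -3.119, -0.003]
force: [0.4, -0.5, -0.1]
opening: 0.0005
t 47.35 pos [0.6615 0.2352 0.1689] F [ 0.4 -0.5 -0.1] open 0.0005 
M [[-0.979, 0.205, -0.006], [0.205, 0.979, 0.003], [0.007, 0.002, -1.0]] q [ 0.27  0.42  1.18  0.    1.54 -1.1 ]
jaw 78.2 tool mm [ 11.3  40.3 114. ] after turn [  6.2  41.4 114. ] twist z -0.125 tilt fix xy [ 0.002 -0.007]
```

```bash
python3 -m pendant '[{"translation":[0,0,0],"twist":[0,0,-0.125],"grip":-1},{"translation":[5,20,0],"twist":[0,0,0],"grip":-1},{"translation":[0,20,0],"twist":[0,0,0],"grip":-1},{"translation":[0,0,20],"twist":[0,0,0],"grip":-1},{"translation":[0,0,20],"twist":[0,0,0],"grip":-1},{"translation":[0,0,20],"twist":[0,0,0],"grip":-1},{"translation":[0,0,20],"twist":[0,0,0],"grip":-1},{"translation":[0,0,10],"twist":[0,0,0],"grip":-1},{"translation":[0,0,0],"twist":[0,0,0],"grip":-1},{"translation":[0,0,0],"twist":[0,0,0],"grip":-1}]' 40
python3 -c "
from h import *
to([*rk(.088,.075),.0365],85.35)"
```

```text
t: 48.35
tool_pos: [0.665, 0.2788, 0.086]
orientation: [0.151, 3.131, 0.012]
force: [1.0, 0.5, -0.2]
opening: 0.0004
t 48.35 pos [0.665  0.2788 0.086 ] F [ 1.   0.5 -0.2] open 0.0004 
M [[-0.995, 0.096, 0.007], [0.096, 0.995, 0.007], [-0.007, 0.008, -1.0]] q [ 0.32  0.51  1.23  0.    1.4  -1.15]
jaw 84.5 tool mm [ 7.1 -2.6 49.4] after turn [ 7.2 -2.5 49.4] twist z -0.015 tilt fix xy [0.008 0.007]
```

```bash
python3 -m pendant '[{"translation":[5,-2,0],"twist":[0.008,0.007,-0.015],"grip":-1},{"translation":[0,0,12],"twist":[0,0,0],"grip":-1},{"translation":[0,0,12],"twist":[0,0,0],"grip":-1},{"translation":[0,0,10],"twist":[0,0,0],"grip":-1},{"translation":[0,0,5],"twist":[0,0,0],"grip":-1},{"translation":[0,0,0],"twist":[0,0,0],"grip":-1},{"translation":[0,0,0],"twist":[0,0,0],"grip":-1},{"translation":[0,0,0],"twist":[0,0,0],"grip":-1},{"translation":[0,0,0],"twist":[0,0,0],"grip":-1},{"translation":[0,0,0],"twist":[0,0,0],"grip":-1}]' 40
python3 -c "
from h import *
to([*rk(.088,.075),.0365],85.35)"
```

```text
t: 49.35
tool_pos: [0.6615, 0.2777, 0.0475]
orientation: [0.127, 3.135, 0.001]
force: [0.5, 0.1, -0.3]
opening: 0.0005
t 49.35 pos [0.6615 0.2777 0.0475] F [ 0.5  0.1 -0.3] open 0.0005 
M [[-0.997, 0.081, 0.004], [0.081, 0.997, 0.001], [-0.004, 0.001, -1.0]] q [ 0.33  0.54  1.26 -0.    1.34 -1.16]
jaw 85.3 tool mm [ 3.5 -0.7 11. ] after turn [ 3.5 -0.7 11. ] twist z -0.0 tilt fix xy [0.001 0.004]
```

```bash
python3 -m pendant '[{"translation":[0,0,6],"twist":[0,0.004,0],"grip":-1},{"translation":[0,0,4],"twist":[0,0,0],"grip":-1},{"translation":[0,0,0],"twist":[0,0,0],"grip":-1},{"translation":[8,0,0],"twist":[0,0,0],"grip":-1},{"translation":[8,0,0],"twist":[0,0,0],"grip":-1},{"translation":[8,0,0],"twist":[0,0,0],"grip":-1},{"translation":[8,0,0],"twist":[0,0,0],"grip":-1},{"translation":[8,0,0],"twist":[0,0,0],"grip":-1},{"translation":[0,0,0],"twist":[0,0,0],"grip":-1},{"translation":[0,0,0],"twist":[0,0,0],"grip":-1}]' 40
python3 -c "
from h import *
to([*rk(-.033,.075),.0365],85.35)"
```

```text
t: 50.35
tool_pos: [0.6177, 0.2817, 0.0376]
orientation: [0.126, 3.139, 0.003]
force: [0.4, -0.2, -0.7]
opening: 0.0003
t 50.35 pos [0.6177 0.2817 0.0376] F [ 0.4 -0.2 -0.7] open 0.0003 
M [[-0.997, 0.08, 0.0], [0.08, 0.997, 0.002], [-0.0, 0.002, -1.0]] q [ 0.35  0.45  1.39  0.    1.3  -1.14]
jaw 85.4 tool mm [80.5 -1.1  1. ] after turn [80.5 -1.1  1. ] twist z 0.001 tilt fix xy [0.002 0.   ]
```

```bash
python3 -m pendant '[{"translation":[8,0,1],"twist":[0,0,0],"grip":-1},{"translation":[8,0,0],"twist":[0,0,0],"grip":-1},{"translation":[8,0,0],"twist":[0,0,0],"grip":-1},{"translation":[8,0,0],"twist":[0,0,0],"grip":-1},{"translation":[8,0,0],"twist":[0,0,0],"grip":-1},{"translation":[8,0,0],"twist":[0,0,0],"grip":-1},{"translation":[8,0,0],"twist":[0,0,0],"grip":-1},{"translation":[8,0,0],"twist":[0,0,0],"grip":-1},{"translation":[8,0,0],"twist":[0,0,0],"grip":-1},{"translation":[6,0,0],"twist":[0,0,0],"grip":-1}]' 40
python3 -m pendant '[{"translation":[0,0,0],"twist":[0,0,0],"grip":-1},{"translation":[0,0,-15],"twist":[0,0,0],"grip":-1},{"translation":[0,0,-20],"twist":[0,0,0],"grip":-1},{"translation":[0,0,-10],"twist":[0,0,0],"grip":-1},{"translation":[-10,0,-10],"twist":[0,0,0],"grip":-1},{"translation":[0,0,0],"twist":[0,0,0],"grip":-1},{"translation":[0,0,0],"twist":[0,0,0],"grip":-1},{"translation":[0,0,0],"twist":[0,0,0],"grip":-1},{"translation":[0,0,0],"twist":[0,0,0],"grip":-1},{"translation":[0,0,0],"twist":[0,0,0],"grip":-1}]' 40
python3 -c "
from h import *
to([*rk(-.122,.075),.09],85.35)
snap('scene','s12');n='scene'
g=cv2.imread('pics/s12.png',0); q=np.array([rk(a,b) for a,b in((-.16,.13),(-.03,.13),(-.03,.03),(-.16,.03))])
m=np.zeros_like(g);cv2.fillPoly(m,[np.int32(proj(n,np.c_[q,np.full(4,.065)]))],1)
b=((g>160)&(m>0)).astype(np.uint8)
for c in cv2.findContours(b,0,1)[0]:
  if cv2.contourArea(c)>40:
    w=((ray(n,c.reshape(-1,2),.065)[:,:2]-O)@RK)*1e3; print(cv2.contourArea(c),'x',w[:,0].min().round(1),w[:,0].max().round(1),'y front',w[w[:,0]<-112][:,1].min().round(1),w[w[:,0]<-112][:,1].max().round(1))"
```

```text
t: 51.35
tool_pos: [0.5349, 0.2885, 0.0372]
orientation: [0.127, 3.136, 0.004]
force: [2.3, -0.1, -0.2]
opening: 0.0002
t: 52.35
tool_pos: [0.5428, 0.2875, 0.0956]
orientation: [0.127, 3.139, 0.003]
force: [-0.5, -0.6, -0.5]
opening: 0.0004
t 52.35 pos [0.5428 0.2875 0.0956] F [-0.5 -0.6 -0.5] open 0.0004 
M [[-0.997, 0.081, 0.0], [0.081, 0.997, 0.002], [-0.0, 0.002, -1.0]] q [ 0.4   0.23  1.56  0.    1.36 -1.09]
jaw 85.4 tool mm [94.3 -0.8  5.6] after turn [94.3 -0.8  5.6] twist z 0.0 tilt fix xy [0.002 0.   ]
295.5 x -141.7 -28.9 y front 58.3 104.1
```

```bash
python3 -m pendant '[{"translation":[24,0,0],"twist":[0,0,0],"grip":0.6},{"translation":[24,0,0],"twist":[0,0,0],"grip":0.6},{"translation":[24,0,0],"twist":[0,0,0],"grip":0.6},{"translation":[22,-1,0],"twist":[0,0,0],"grip":0.6},{"translation":[0,0,0],"twist":[0,0,0],"grip":0.6},{"translation":[0,0,10],"twist":[0,0,0],"grip":0.6},{"translation":[0,0,0],"twist":[0,0,0],"grip":0.6},{"translation":[0,0,0],"twist":[0,0,0],"grip":0.6},{"translation":[0,0,0],"twist":[0,0,0],"grip":0.6},{"translation":[0,0,0],"twist":[0,0,0],"grip":0.6}]' 40
python3 -c "
from h import *
to([*rk(-.126,.075),.017],85.35)"
```

```text
t: 53.4
tool_pos: [0.4463, 0.2928, 0.0814]
orientation: [-0.13, -3.136, 0.001]
force: [0.6, 0.2, 0.3]
opening: 0.0729
t 53.4 pos [0.4463 0.2928 0.0814] F [0.6 0.2 0.3] open 0.0729 
M [[-0.997, 0.082, -0.003], [0.082, 0.997, -0.0], [0.003, -0.001, -1.0]] q [ 0.48  0.04  1.79  0.    1.31 -1.  ]
jaw 85.3 tool mm [ 1.6  1.7 64.4] after turn [ 1.6  1.7 64.4] twist z -0.001 tilt fix xy [-0.001 -0.003]
```

```bash
python3 -m pendant '[{"translation":[0,2,0],"twist":[-0.001,-0.003,0],"grip":0.6},{"translation":[0,0,12],"twist":[0,0,0],"grip":0.6},{"translation":[0,0,12],"twist":[0,0,0],"grip":0.6},{"translation":[0,0,12],"twist":[0,0,0],"grip":0.6},{"translation":[0,0,12],"twist":[0,0,0],"grip":0.6},{"translation":[0,0,8],"twist":[0,0,0],"grip":0.6},{"translation":[0,0,0],"twist":[0,0,0],"grip":0.6},{"translation":[0,0,0],"twist":[0,0,0],"grip":0.6},{"translation":[0,0,0],"twist":[0,0,0],"grip":0.6},{"translation":[0,0,0],"twist":[0,0,0],"grip":0.6}]' 40
python3 -c "
from h import *
to([*rk(-.126,.075),.018],85.35)"
```

```text
t: 54.4
tool_pos: [0.4462, 0.2944, 0.0191]
orientation: [-0.13, -3.137, 0.001]
force: [-0.2, -0.6, -0.0]
opening: 0.0743
t 54.4 pos [0.4462 0.2944 0.0191] F [-0.2 -0.6 -0. ] open 0.0743 
M [[-0.997, 0.083, -0.002], [0.083, 0.997, -0.001], [0.002, -0.001, -1.0]] q [ 0.49  0.11  1.84  0.    1.19 -1.  ]
jaw 85.2 tool mm [1.5 0.1 1.1] after turn [1.5 0.1 1.1] twist z -0.002 tilt fix xy [-0.001 -0.002]
```

```bash
python3 -m pendant '[{"translation":[0,0,0],"twist":[0,0,0],"grip":-1},{"translation":[0,0,0],"twist":[0,0,0],"grip":-1},{"translation":[0,0,0],"twist":[0,0,0],"grip":-1},{"translation":[0,0,0],"twist":[0,0,0],"grip":-1},{"translation":[0,0,0],"twist":[0,0,0],"grip":-1},{"translation":[0,0,0],"twist":[0,0,0],"grip":-1},{"translation":[0,0,0],"twist":[0,0,0],"grip":-1},{"translation":[0,0,0],"twist":[0,0,0],"grip":-1},{"translation":[0,0,0],"twist":[0,0,0],"grip":-1},{"translation":[0,0,0],"twist":[0,0,0],"grip":-1}]' 55
python3 -m pendant '[{"translation":[0,0,-4],"twist":[0,0,0],"grip":-1},{"translation":[0,0,-8],"twist":[0,0,0],"grip":-1},{"translation":[0,0,-12],"twist":[0,0,0],"grip":-1},{"translation":[0,0,-12],"twist":[0,0,0],"grip":-1},{"translation":[0,0,-12],"twist":[0,0,0],"grip":-1},{"translation":[0,0,-12],"twist":[0,0,0],"grip":-1},{"translation":[0,0,-5],"twist":[0,0,0],"grip":-1},{"translation":[0,0,0],"twist":[0,0,0],"grip":-1},{"translation":[0,0,0],"twist":[0,0,0],"grip":-1},{"translation":[0,0,0],"twist":[0,0,0],"grip":-1}]' 55
python3 -c "
from h import *
to([.4655,-.2265,.075],98.4)
im,d=snap('scene','s13');K,D,T=cam('scene');tp=np.array(robot.read_state()['tool_pos'])+[0,0,.0265]
yy,xx=np.mgrid[:400,:640];p=cv2.undistortPoints(np.c_[xx.ravel(),yy.ravel()].astype(float).reshape(-1,1,2),K,D).reshape(-1,2)
P=np.c_[p[:,0],-p[:,1],-np.ones(len(p))]*d.reshape(-1,1)@T[:3,:3].T+T[:3,3]
l=(P[:,:2]-tp[:2])@RK; k=(P[:,2]>.115)&(P[:,2]<.155)&(np.abs(l[:,1])<.035)&(l[:,0]>.012)&(l[:,0]<.1)
print(k.sum(),np.round([l[k,0].min(),l[k,0].max()],4)); print('slope,z',np.polyfit(l[k,0],P[k,2],1), 'tip z',tp[2])
im2,_=snap('top','t13')"
```

```text
t: 55.4
tool_pos: [0.4473, 0.2951, 0.0207]
orientation: [0.13, 3.138, 0.001]
force: [0.0, -0.3, 0.1]
opening: 0.0467
t: 56.4
tool_pos: [0.4476, 0.2952, 0.0929]
orientation: [0.13, 3.137, 0.003]
force: [-0.7, 0.2, -1.9]
opening: 0.0462
t 56.4 pos [0.4476 0.2952 0.0929] F [-0.7  0.2 -1.9] open 0.0462 
M [[-0.997, 0.083, 0.002], [0.083, 0.997, 0.002], [-0.002, 0.002, -1.0]] q [ 0.49  0.02  1.78  0.    1.33 -1.  ]
jaw 85.2 tool mm [ -61.1 -518.4   17.1] after turn [  58.5 -518.7   17.1] twist z -0.23 tilt fix xy [0.002 0.002]
204 [0.015  0.0766]
slope,z [-0.00243449  0.13740163] tip z 0.11915924468036168
```

The plate is level in the grip, but it is held about 3 mm too close to the shoulders to clear the disc rim safely. I'll set it back on the deck and regrip 5 mm further out.

```bash
python3 -m pendant '[{"translation":[0,0,12],"twist":[0,0,0],"grip":-1},{"translation":[0,0,12],"twist":[0,0,0],"grip":-1},{"translation":[0,0,12],"twist":[0,0,0],"grip":-1},{"translation":[0,0,12],"twist":[0,0,0],"grip":-1},{"translation":[0,0,8],"twist":[0,0,0],"grip":-1},{"translation":[0,0,5],"twist":[0,0,0],"grip":-1},{"translation":[0,0,3],"twist":[0,0,0],"grip":-1},{"translation":[0,0,0],"twist":[0,0,0],"grip":-1},{"translation":[0,0,0],"twist":[0,0,0],"grip":-1},{"translation":[0,0,0],"twist":[0,0,0],"grip":-1}]' 55
python3 -c "
from h import *
to([.4473,.2951,.0207],85.2)"
```

```text
t: 57.5
tool_pos: [0.4461, 0.295, 0.0211]
orientation: [-0.13, -3.138, -0.001]
force: [-0.4, 0.9, -1.8]
opening: 0.047
t 57.5 pos [0.4461 0.295  0.0211] F [-0.4  0.9 -1.8] open 0.047 
M [[-0.997, 0.083, -0.001], [0.083, 0.997, 0.0], [0.001, 0.0, -1.0]] q [ 0.49  0.11  1.84  0.    1.2  -1.  ]
jaw 85.3 tool mm [-1.2  0.2  0.4] after turn [-1.2  0.2  0.4] twist z 0.001 tilt fix xy [ 0.    -0.001]
```

```bash
python3 -m pendant '[{"translation":[0,0,1],"twist":[0,0,0],"grip":-1},{"translation":[0,0,0],"twist":[0,0,0],"grip":0.3},{"translation":[0,0,0],"twist":[0,0,0],"grip":0.3},{"translation":[0,0,0],"twist":[0,0,0],"grip":0.3},{"translation":[0,0,0],"twist":[0,0,0],"grip":0.3},{"translation":[5,0,0],"twist":[0,0,0],"grip":0.3},{"translation":[0,0,0],"twist":[0,0,0],"grip":0.3},{"translation":[0,0,0],"twist":[0,0,0],"grip":0.3},{"translation":[0,0,0],"twist":[0,0,0],"grip":0.3},{"translation":[0,0,0],"twist":[0,0,0],"grip":0.3}]' 55
python3 -c "
from h import *
to([.4413,.2955,.018],85.35)"
```

```text
t: 58.5
tool_pos: [0.4418, 0.2956, 0.0213]
orientation: [0.13, 3.137, 0.002]
force: [-0.5, -0.4, -0.2]
opening: 0.0606
t 58.5 pos [0.4418 0.2956 0.0213] F [-0.5 -0.4 -0.2] open 0.0606 
M [[-0.997, 0.083, 0.001], [0.083, 0.997, 0.001], [-0.001, 0.001, -1.0]] q [ 0.49  0.1   1.85  0.    1.19 -0.99]
jaw 85.2 tool mm [ 0.5 -0.2  3.3] after turn [ 0.5 -0.2  3.3] twist z -0.002 tilt fix xy [0.001 0.001]
```

```bash
python3 -m pendant '[{"translation":[0,0,2],"twist":[0,0,0],"grip":0.3},{"translation":[0,0,0],"twist":[0,0,0],"grip":-1},{"translation":[0,0,0],"twist":[0,0,0],"grip":-1},{"translation":[0,0,0],"twist":[0,0,0],"grip":-1},{"translation":[0,0,0],"twist":[0,0,0],"grip":-1},{"translation":[0,0,0],"twist":[0,0,0],"grip":-1},{"translation":[0,0,0],"twist":[0,0,0],"grip":-1},{"translation":[0,0,0],"twist":[0,0,0],"grip":-1},{"translation":[0,0,0],"twist":[0,0,0],"grip":-1},{"translation":[0,0,0],"twist":[0,0,0],"grip":-1}]' 55
python3 -m pendant '[{"translation":[0,0,-4],"twist":[0,0,0],"grip":-1},{"translation":[0,0,-8],"twist":[0,0,0],"grip":-1},{"translation":[0,0,-12],"twist":[0,0,0],"grip":-1},{"translation":[0,0,-12],"twist":[0,0,0],"grip":-1},{"translation":[0,0,-12],"twist":[0,0,0],"grip":-1},{"translation":[0,0,-12],"twist":[0,0,0],"grip":-1},{"translation":[0,0,-5],"twist":[0,0,0],"grip":-1},{"translation":[0,0,0],"twist":[0,0,0],"grip":-1},{"translation":[0,0,0],"twist":[0,0,0],"grip":-1},{"translation":[0,0,0],"twist":[0,0,0],"grip":-1}]' 55
cat > lev.py <<'E'
from h import *
s,M=st(); im,d=snap('scene');K,D,T=cam('scene');tp=np.array(s['tool_pos'])+[0,0,.0265]
yy,xx=np.mgrid[:400,:640];p=cv2.undistortPoints(np.c_[xx.ravel(),yy.ravel()].astype(float).reshape(-1,1,2),K,D).reshape(-1,2)
P=np.c_[p[:,0],-p[:,1],-np.ones(len(p))]*d.reshape(-1,1)@T[:3,:3].T+T[:3,3]
l=(P-tp)@M*[-1,1,1]; z=P[:,2]-tp[2]
k=(z>-.004)&(z<.036)&(np.abs(l[:,1])<.035)&(l[:,0]>.012)&(l[:,0]<.1)
print(k.sum(),np.round([l[k,0].min(),l[k,0].max()],4)); print('slope,z above tip',np.polyfit(l[k,0],z[k],1))
E
python3 lev.py; python3 -c "
from h import *
to([.4655,-.2265,.075],98.4)"
```

```text
t: 59.5
tool_pos: [0.4418, 0.2955, 0.019]
orientation: [0.131, 3.138, 0.002]
force: [0.5, -0.0, -0.1]
opening: 0.0472
t: 60.5
tool_pos: [0.4421, 0.2956, 0.0911]
orientation: [0.131, 3.136, 0.003]
force: [-0.6, -0.5, -2.1]
opening: 0.0469
t 60.5 pos [0.4421 0.2956 0.0911] F [-0.6 -0.5 -2.1] open 0.0469 
M [[-0.997, 0.083, 0.003], [0.083, 0.997, 0.002], [-0.002, 0.002, -1.0]] q [ 0.49  0.01  1.8   0.    1.33 -0.99]
215 [0.0143 0.082 ]
slope,z above tip [-0.01486131  0.02016187]
t 60.55 pos [0.4419 0.2955 0.0909] F [-0.8 -0.2 -1.1] open 0.0466 
M [[-0.997, 0.083, 0.002], [0.083, 0.997, 0.002], [-0.002, 0.002, -1.0]] q [ 0.49  0.01  1.8   0.    1.33 -0.99]
jaw 85.2 tool mm [ -66.9 -518.3   15.1] after turn [  52.9 -519.9   15.1] twist z -0.23 tilt fix xy [0.002 0.002]
```

```bash
python3 -m pendant '[{"translation":[20,0,0],"twist":[0,0,-0.06],"grip":-1},{"translation":[20,0,0],"twist":[0,0,-0.06],"grip":-1},{"translation":[0,-20,0],"twist":[0,0,-0.06],"grip":-1},{"translation":[0,-30,0],"twist":[0,0,-0.045],"grip":-1},{"translation":[7,-32,0],"twist":[0,0,0],"grip":-1},{"translation":[7,-32,0],"twist":[0,0,0],"grip":-1},{"translation":[7,-32,0],"twist":[0,0,0],"grip":-1},{"translation":[7,-32,0],"twist":[0,0,0],"grip":-1},{"translation":[7,-32,0],"twist":[0,0,0],"grip":-1},{"translation":[7,-32,0],"twist":[0,0,0],"grip":-1}]' 55
python3 -c "
from h import *
to([.4636,-.2268,.06],98.4)"
```

```text
t: 61.55
tool_pos: [0.3868, 0.0456, 0.0843]
orientation: [0.249, -3.125, 0.001]
force: [0.5, -0.5, -1.8]
opening: 0.0469
t 61.55 pos [0.3868 0.0456 0.0843] F [ 0.5 -0.5 -1.8] open 0.0469 
M [[-0.987, -0.158, -0.007], [-0.158, 0.987, -0.001], [0.007, 0.0, -1.0]] q [-0.01 -0.39  2.16 -0.    1.38 -1.74]
jaw 99.1 tool mm [ -32.8 -281.2   24. ] after turn [ -36.3 -280.7   24. ] twist z 0.012 tilt fix xy [ 0.    -0.007]
```

```bash
python3 -m pendant '[{"translation":[2.5,-31,1],"twist":[0,0,0.012],"grip":-1},{"translation":[2.5,-31,1],"twist":[0,0,0],"grip":-1},{"translation":[2.5,-31,1],"twist":[0,0,0],"grip":-1},{"translation":[2.5,-31,1],"twist":[0,0,0],"grip":-1},{"translation":[2.5,-31,2],"twist":[0,0,0],"grip":-1},{"translation":[2.5,-31,2],"twist":[0,0,0],"grip":-1},{"translation":[2.5,-31,2],"twist":[0,0,0],"grip":-1},{"translation":[2.5,-31,2],"twist":[0,0,0],"grip":-1},{"translation":[2.5,-28,2],"twist":[0,0,0],"grip":-1},{"translation":[0,0,0],"twist":[0,0,0],"grip":-1}]' 55
python3 lev.py; python3 -c "
from h import *
to([.4636,-.2268,.0373],98.4)"
```

```text
t: 62.55
tool_pos: [0.3998, -0.2447, 0.065]
orientation: [0.223, -3.121, -0.002]
force: [-0.8, 0.4, -1.4]
opening: 0.047
t 62.55 pos [ 0.3998 -0.2447  0.065 ] F [-0.8  0.4 -1.4] open 0.047 
M [[-0.99, -0.142, -0.012], [-0.142, 0.99, 0.001], [0.012, 0.002, -1.0]] q [-0.65 -0.12  1.97 -0.01  1.29 -2.36]
t 62.6 pos [ 0.3995 -0.2431  0.0647] F [ 0.2 -0.  -2.6] open 0.0474 
M [[-0.99, -0.142, -0.013], [-0.142, 0.99, 0.002], [0.013, 0.004, -1.0]] q [-0.65 -0.12  1.98 -0.01  1.3  -2.36]
jaw 98.2 tool mm [-66.1   6.9  26.6] after turn [-66.2   6.7  26.6] twist z -0.004 tilt fix xy [ 0.004 -0.013]Traceback (most recent call last):
  File "lev.py", line 7, in <module>
    print(k.sum(),np.round([l[k,0].min(),l[k,0].max()],4)); print('slope,z above tip',np.polyfit(l[k,0],z[k],1))
                            ~~~~~~~~~~^^
    return umr_minimum(a, axis, None, out, keepdims, initial, where)
ValueError: zero-size array to reduction operation minimum which has no identity
```

```bash
python3 -m pendant '[{"translation":[0,7,8],"twist":[0.004,-0.013,-0.004],"grip":-1},{"translation":[0,0,8],"twist":[0,0,0],"grip":-1},{"translation":[0,0,8],"twist":[0,0,0],"grip":-1},{"translation":[0,0,0],"twist":[0,0,0],"grip":-1},{"translation":[-10,0,0],"twist":[0,0,0],"grip":-1},{"translation":[-10,0,0],"twist":[0,0,0],"grip":-1},{"translation":[-10,0,0],"twist":[0,0,0],"grip":-1},{"translation":[-10,0,0],"twist":[0,0,0],"grip":-1},{"translation":[0,0,0],"twist":[0,0,0],"grip":-1},{"translation":[0,0,0],"twist":[0,0,0],"grip":-1}]' 55
sed -i "s/snap('scene');K,D,T=cam('scene')/snap(N);K,D,T=cam(N)/; s/^from h import \*/from h import *\nimport sys;N=sys.argv[1]/" lev.py; python3 lev.py top; python3 -c "
from h import *
to([.4636,-.2268,.0373],98.4)"
```

```text
t: 63.6
tool_pos: [0.4428, -0.2263, 0.0392]
orientation: [0.235, -3.133, -0.002]
force: [-0.1, 0.9, -1.7]
opening: 0.0473
t 63.6 pos [ 0.4428 -0.2263  0.0392] F [-0.1  0.9 -1.7] open 0.0473 
M [[-0.989, -0.149, -0.0], [-0.149, 0.989, 0.001], [0.0, 0.002, -1.0]] q [-0.58 -0.02  1.93  0.    1.23 -2.3 ]
308 [0.0149 0.0839]
slope,z above tip [-0.02332061  0.01847131]
t 63.65 pos [ 0.4427 -0.2263  0.0392] F [ 0.2 -0.4 -1.5] open 0.0469 
M [[-0.989, -0.149, -0.0], [-0.149, 0.989, 0.002], [-0.0, 0.002, -1.0]] q [-0.58 -0.02  1.93  0.    1.23 -2.3 ]
jaw 98.6 tool mm [-20.6  -3.6   1.9] after turn [-20.6  -3.5   1.9] twist z 0.003 tilt fix xy [0.002 0.   ]
```

```bash
python3 -m pendant '[{"translation":[-8,-3.5,0],"twist":[0,0,0.003],"grip":-1},{"translation":[-8,0,0],"twist":[0,0,0],"grip":-1},{"translation":[-4,0,0],"twist":[0,0,0],"grip":-1},{"translation":[0,0,0],"twist":[0,0,0],"grip":-1},{"translation":[0,0,0],"twist":[0,0,0],"grip":-1},{"translation":[0,0,0],"twist":[0,0,0],"grip":-1},{"translation":[0,0,0],"twist":[0,0,0],"grip":-1},{"translation":[0,0,0],"twist":[0,0,0],"grip":-1},{"translation":[0,0,0],"twist":[0,0,0],"grip":-1},{"translation":[0,0,0],"twist":[0,0,0],"grip":-1}]' 55
python3 -c "
from disc import *
to([.4636,-.2268,.0373],98.4);bars('top')"
```

```text
t: 64.65
tool_pos: [0.4638, -0.2272, 0.0391]
orientation: [0.227, -3.133, -0.003]
force: [0.7, -0.1, -0.5]
opening: 0.0469
t 64.65 pos [ 0.4638 -0.2272  0.0391] F [ 0.7 -0.1 -0.5] open 0.0469 
M [[-0.99, -0.144, -0.001], [-0.144, 0.99, 0.002], [0.0, 0.002, -1.0]] q [-0.56  0.04  1.88  0.    1.23 -2.27]
jaw 98.3 tool mm [0.1 0.4 1.8] after turn [0.1 0.4 1.8] twist z -0.002 tilt fix xy [ 0.002 -0.   ]
top 22 [404.3 178.6] r 35 ang 7.5
top 47 [418.  188.7] r 39 ang 270.8
top 11 [408.5 200.6] r 39 ang 187.9
top 18 [383.  204.8] r 93 ang 122.5
top 22 [427.8 212.4] r 102 ang 220.3
top 30 [411.7 209.7] r 70 ang 191.9
```

Aligned as for the first plate. Lowering.

```bash
python3 -m pendant '[{"translation":[0,0,4],"twist":[0,0,0],"grip":-1},{"translation":[0,0,4],"twist":[0,0,0],"grip":-1},{"translation":[0,0,4],"twist":[0,0,0],"grip":-1},{"translation":[0,0,3],"twist":[0,0,0],"grip":-1},{"translation":[0,0,3],"twist":[0,0,0],"grip":-1},{"translation":[0,0,2],"twist":[0,0,0],"grip":-1},{"translation":[0,0,0],"twist":[0,0,0],"grip":-1},{"translation":[0,0,0],"twist":[0,0,0],"grip":-1},{"translation":[0,0,0],"twist":[0,0,0],"grip":-1},{"translation":[0,0,0],"twist":[0,0,0],"grip":-1}]' 55
python3 -c "
from h import *
to([.4636,-.2268,.0140],98.4)"
```

```text
t: 65.7
tool_pos: [0.4635, -0.2271, 0.0169]
orientation: [0.227, -3.132, -0.003]
force: [0.3, 0.7, -2.0]
opening: 0.0471
t 65.7 pos [ 0.4635 -0.2271  0.0169] F [ 0.3  0.7 -2. ] open 0.0471 
M [[-0.99, -0.144, -0.001], [-0.144, 0.99, 0.002], [0.001, 0.002, -1.0]] q [-0.56  0.07  1.89  0.    1.19 -2.27]
jaw 98.3 tool mm [-0.1  0.3  2.9] after turn [-0.1  0.3  2.9] twist z -0.002 tilt fix xy [ 0.002 -0.001]
```

```bash
python3 -m pendant '[{"translation":[0,0,2],"twist":[0,0,0],"grip":-1},{"translation":[0,0,0],"twist":[0,0,0],"grip":-1},{"translation":[0,0,1],"twist":[0,0,0],"grip":-1},{"translation":[0,0,0],"twist":[0,0,0],"grip":-1},{"translation":[0,0,0],"twist":[0,0,0],"grip":0.5},{"translation":[0,0,0],"twist":[0,0,0],"grip":0.5},{"translation":[0,0,0],"twist":[0,0,0],"grip":0.5},{"translation":[0,0,0],"twist":[0,0,0],"grip":0.5},{"translation":[0,0,0],"twist":[0,0,0],"grip":0.5},{"translation":[0,0,0],"twist":[0,0,0],"grip":0.5}]' 55
python3 -m pendant '[{"translation":[0,0,0],"twist":[0,0,0],"grip":0.5},{"translation":[0,0,-8],"twist":[0,0,0],"grip":0.5},{"translation":[0,0,-20],"twist":[0,0,0],"grip":0.5},{"translation":[0,0,-30],"twist":[0,0,0],"grip":0.5},{"translation":[0,0,-30],"twist":[0,0,0],"grip":0.5},{"translation":[0,0,-30],"twist":[0,0,0],"grip":0.5},{"translation":[0,0,-30],"twist":[0,0,0],"grip":0.5},{"translation":[0,0,-20],"twist":[0,0,0],"grip":0.3},{"translation":[0,0,0],"twist":[0,0,0],"grip":0.1},{"translation":[0,0,0],"twist":[0,0,0],"grip":0}]' 55
python3 -c "
from h import *
to([.5884,-.2086,.0995],53.5)
im,d=snap('scene','s14');t,_=snap('top','t14')
a=cv2.resize(cv2.imread('pics/s14.png')[225:335,315:435],(540,495),interpolation=2)
cv2.imwrite('pics/v14.png',a)"
```

```text
t: 66.7
tool_pos: [0.4648, -0.2278, 0.0152]
orientation: [-0.227, 3.132, 0.0]
force: [0.7, -0.7, 0.3]
opening: 0.0701
t: 67.7
tool_pos: [0.4636, -0.2272, 0.1927]
orientation: [-0.227, 3.132, 0.001]
force: [0.7, -0.2, -0.4]
opening: 0.0505
t 67.7 pos [ 0.4636 -0.2272  0.1927] F [ 0.7 -0.2 -0.4] open 0.0505 
M [[-0.99, -0.144, 0.001], [-0.144, 0.99, 0.0], [-0.001, 0.0, -1.0]] q [-0.56 -0.1   1.72  0.    1.52 -2.27]
jaw 98.3 tool mm [-126.1    0.4   93.4] after turn [-89.2  89.1  93.4] twist z 0.782 tilt fix xy [0.    0.001]
```

View pics/v14.png

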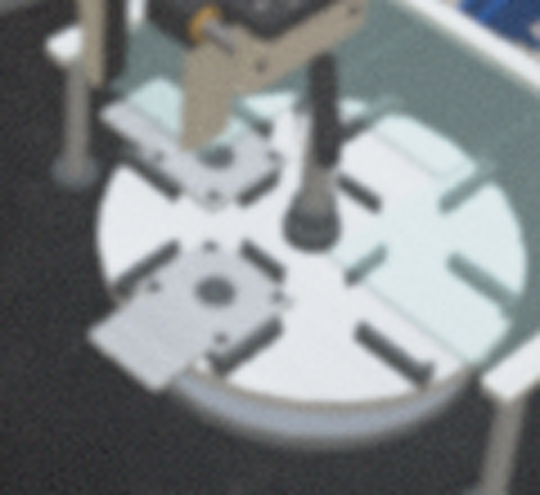

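Both plates are seated: bodies at (215,290) and (215,160), tongues outward. For the second quarter turn I'll grip the bar at jaw -36.5° and again turn -90°.

```bash
python3 -m pendant '[{"translation":[0,0,0],"twist":[0,0,0.145],"grip":0},{"translation":[0,0,0],"twist":[0,0,0.145],"grip":0},{"translation":[0,0,0],"twist":[0,0,0.145],"grip":0},{"translation":[0,0,0],"twist":[0,0,0.145],"grip":0},{"translation":[0,0,0],"twist":[0,0,0.145],"grip":0},{"translation":[0,0,0],"twist":[0,0,0.145],"grip":0},{"translation":[0,0,0],"twist":[0,0,0.145],"grip":0},{"translation":[0,0,0],"twist":[0,0,0.145],"grip":0},{"translation":[0,0,0],"twist":[0,0,0.145],"grip":0},{"translation":[0,0,0],"twist":[0,0,0.145],"grip":0}]' 60
python3 -m pendant '[{"translation":[0,0,0],"twist":[0,0,0.145],"grip":0},{"translation":[0,0,0],"twist":[0,0,0.145],"grip":0},{"translation":[0,0,0],"twist":[0,0,0.145],"grip":0},{"translation":[0,0,0],"twist":[0,0,0.145],"grip":0},{"translation":[0,0,0],"twist":[0,0,0.145],"grip":0},{"translation":[0,0,0],"twist":[0,0,0.145],"grip":0},{"translation":[0,0,0],"twist":[0,0,0],"grip":0},{"translation":[0,0,0],"twist":[0,0,0],"grip":0},{"translation":[0,0,0],"twist":[0,0,0],"grip":0},{"translation":[0,0,0],"twist":[0,0,0],"grip":0}]' 60
python3 -c "
from disc import *
to([.5884,-.2086,.144],-36.5);im,d=snap('scene','s15');bar(im,d)"
```

```text
t: 68.8
tool_pos: [0.4539, -0.2213, 0.1718]
orientation: [-1.946, -2.427, 0.004]
force: [0.6, 0.3, -0.9]
opening: 0.0462
t: 69.8
tool_pos: [0.4452, -0.2159, 0.1547]
orientation: [-2.785, -1.341, 0.047]
force: [-0.5, -0.3, 1.0]
opening: 0.0466
t 69.8 pos [ 0.4452 -0.2159  0.1547] F [-0.5 -0.3  1. ] open 0.0466 
M [[0.623, 0.78, -0.049], [0.782, -0.622, 0.032], [-0.006, -0.058, -0.998]] q [-0.56 -0.07  1.76  0.    1.51  0.12]
jaw -38.6 tool mm [ 95.1 107.8   3.9] after turn [ 91.1 111.2   3.9] twist z -0.036 tilt fix xy [-0.058  0.006]
76 bar z [0.1537 0.1559 0.1566] ang 49.16544931241654
```

```bash
python3 -m pendant '[{"translation":[0,0,-25],"twist":[-0.058,0.006,-0.036],"grip":0},{"translation":[0,0,0],"twist":[0,0,0],"grip":0},{"translation":[30,36,0],"twist":[0,0,0],"grip":0},{"translation":[30,36,0],"twist":[0,0,0],"grip":0},{"translation":[28,34,0],"twist":[0,0,0],"grip":0},{"translation":[0,0,0],"twist":[0,0,0],"grip":0},{"translation":[0,0,0],"twist":[0,0,0],"grip":0},{"translation":[0,0,0],"twist":[0,0,0],"grip":0},{"translation":[0,0,0],"twist":[0,0,0],"grip":0},{"translation":[0,0,0],"twist":[0,0,0],"grip":0}]' 60
python3 -c "
from h import *
to([.5884,-.2086,.0995],-36.5)"
```

```text
t: 70.85
tool_pos: [0.5833, -0.2074, 0.1737]
orientation: [-2.795, -1.418, 0.008]
force: [-0.1, -0.2, 0.4]
opening: 0.0467
t 70.85 pos [ 0.5833 -0.2074  0.1737] F [-0.1 -0.2  0.4] open 0.0467 
M [[0.591, 0.807, -0.008], [0.807, -0.591, 0.004], [-0.001, -0.009, -1.0]] q [-0.42  0.2   1.44  0.    1.51  0.21]
jaw -36.2 tool mm [ 2.1  5.5 74.2] after turn [ 2.1  5.5 74.2] twist z 0.005 tilt fix xy [-0.009  0.001]
```

```bash
python3 -m pendant '[{"translation":[2,5.5,0],"twist":[-0.009,0.001,0.005],"grip":0},{"translation":[0,0,0],"twist":[0,0,0],"grip":0},{"translation":[0,0,12],"twist":[0,0,0],"grip":0},{"translation":[0,0,12],"twist":[0,0,0],"grip":0},{"translation":[0,0,12],"twist":[0,0,0],"grip":0},{"translation":[0,0,12],"twist":[0,0,0],"grip":0},{"translation":[0,0,10],"twist":[0,0,0],"grip":0},{"translation":[0,0,5],"twist":[0,0,0],"grip":0},{"translation":[0,0,0],"twist":[0,0,0],"grip":0},{"translation":[0,0,0],"twist":[0,0,0],"grip":0}]' 60
python3 -c "
from h import *
to([.5884,-.2086,.0995],-36.5)"
```

```text
t: 71.85
tool_pos: [0.5872, -0.2094, 0.1045]
orientation: [2.807, 1.411, -0.001]
force: [0.8, 0.6, -1.0]
opening: 0.0462
t 71.85 pos [ 0.5872 -0.2094  0.1045] F [ 0.8  0.6 -1. ] open 0.0462 
M [[0.596, 0.803, -0.001], [0.803, -0.596, -0.0], [-0.001, -0.0, -1.0]] q [-0.42  0.25  1.52 -0.    1.38  0.21]
jaw -36.6 tool mm [1.4 0.5 5. ] after turn [1.4 0.5 5. ] twist z -0.002 tilt fix xy [-0.     0.001]
```

```bash
python3 -m pendant '[{"translation":[1.5,0.5,5],"twist":[0,0,0],"grip":0},{"translation":[0,0,0],"twist":[0,0,0],"grip":-1},{"translation":[0,0,0],"twist":[0,0,0],"grip":-1},{"translation":[0,0,0],"twist":[0,0,0],"grip":-1},{"translation":[0,0,0],"twist":[0,0,0],"grip":-1},{"translation":[0,0,0],"twist":[0,0,0],"grip":-1},{"translation":[0,0,0],"twist":[0,0,0],"grip":-1},{"translation":[0,0,0],"twist":[0,0,0],"grip":-1},{"translation":[0,0,0],"twist":[0,0,0],"grip":-1},{"translation":[0,0,0],"twist":[0,0,0],"grip":-1}]' 60
python3 -m pendant '[{"translation":[0,0,-4],"twist":[0,0,0],"grip":-1},{"translation":[0,0,-4],"twist":[0,0,0],"grip":-1},{"translation":[0,0,-4],"twist":[0,0,0],"grip":-1},{"translation":[0,0,-4],"twist":[0,0,0],"grip":-1},{"translation":[0,0,-4],"twist":[0,0,0],"grip":-1},{"translation":[0,0,-3],"twist":[0,0,0],"grip":-1},{"translation":[0,0,-2],"twist":[0,0,0],"grip":-1},{"translation":[0,0,-1],"twist":[0,0,0],"grip":-1},{"translation":[0,0,-1],"twist":[0,0,0],"grip":-1},{"translation":[0,0,-1],"twist":[0,0,0],"grip":-1}]' 60
python3 -c "
from h import *
to([.5884,-.2086,.1145],-126.5)"
```

```text
t: 72.85
tool_pos: [0.5885, -0.2078, 0.1012]
orientation: [-2.806, -1.412, 0.001]
force: [-0.6, 0.5, -1.0]
opening: 0.0143
t: 73.85
tool_pos: [0.5882, -0.2076, 0.1186]
orientation: [-2.803, -1.409, 0.004]
force: [5.9, -1.6, -13.2]
opening: 0.0147
t 73.85 pos [ 0.5882 -0.2076  0.1186] F [  5.9  -1.6 -13.2] open 0.0147 
M [[0.596, 0.803, -0.004], [0.803, -0.596, 0.003], [-0.0, -0.005, -1.0]] q [-0.42  0.24  1.5   0.    1.41  0.22]
jaw -36.6 tool mm [-0.7  0.7  4.1] after turn [0.7 0.7 4.1] twist z 1.569 tilt fix xy [-0.005  0.   ]
```

```bash
python3 -m pendant '[{"translation":[0,0,0],"twist":[0,0,0.05],"grip":-1},{"translation":[0,0,-0.5],"twist":[0,0,0.1],"grip":-1},{"translation":[0,0,-0.5],"twist":[0,0,0.1],"grip":-1},{"translation":[0,0,-0.5],"twist":[0,0,0.1],"grip":-1},{"translation":[0,0,-0.5],"twist":[0,0,0.1],"grip":-1},{"translation":[0,0,-0.5],"twist":[0,0,0.1],"grip":-1},{"translation":[0,0,-0.5],"twist":[0,0,0.1],"grip":-1},{"translation":[0,0,-0.5],"twist":[0,0,0.1],"grip":-1},{"translation":[0,0,-0.5],"twist":[0,0,0.1],"grip":-1},{"translation":[0,0,-0.5],"twist":[0,0,0.1],"grip":-1}]' 60
python3 -c "
from h import *
to([.5884,-.2086,.1145],-126.5)"
```

```text
t: 74.85
tool_pos: [0.5884, -0.2082, 0.1137]
orientation: [-3.137, 0.084, 0.011]
force: [6.1, -2.4, -10.5]
opening: 0.0147
t 74.85 pos [ 0.5884 -0.2082  0.1137] F [  6.1  -2.4 -10.5] open 0.0147 
M [[0.999, -0.053, -0.007], [-0.053, -0.999, 0.004], [-0.007, -0.003, -1.0]] q [-0.42  0.25  1.5   0.    1.4   1.2 ]
jaw -93.1 tool mm [ 0.   0.4 -0.8] after turn [ 0.2  0.3 -0.8] twist z 0.584 tilt fix xy [-0.003  0.007]
```

```bash
python3 -m pendant '[{"translation":[0,0,-0.5],"twist":[0,0,0.1],"grip":-1},{"translation":[0,0,-0.5],"twist":[0,0,0.1],"grip":-1},{"translation":[0,0,-0.5],"twist":[0,0,0.1],"grip":-1},{"translation":[0,0,-0.5],"twist":[0,0,0.1],"grip":-1},{"translation":[0,0,0],"twist":[0,0,0.08],"grip":-1},{"translation":[0,0,0],"twist":[0,0,0],"grip":-1},{"translation":[0,0,0],"twist":[0,0,0],"grip":-1},{"translation":[0,0,0],"twist":[0,0,0],"grip":-1},{"translation":[0,0,0],"twist":[0,0,0],"grip":-1},{"translation":[0,0,0],"twist":[0,0,0],"grip":-1}]' 60
python3 -c "
from disc import *
to([.5884,-.2086,.1145],-126.5);bars('scene')"
```

```text
t: 75.85
tool_pos: [0.5882, -0.2085, 0.1127]
orientation: [-3.023, 0.85, 0.015]
force: [2.4, -1.5, -6.3]
opening: 0.0147
t 75.85 pos [ 0.5882 -0.2085  0.1127] F [ 2.4 -1.5 -6.3] open 0.0147 
M [[0.853, -0.521, -0.009], [-0.521, -0.853, 0.004], [-0.009, 0.001, -1.0]] q [-0.42  0.25  1.5   0.    1.4   1.7 ]
jaw -121.4 tool mm [ 0.2 -0.  -1.8] after turn [ 0.2 -0.  -1.8] twist z 0.089 tilt fix xy [0.001 0.009]
scene 28 [376.1 247.2] r 94 ang 64.3
scene 60 [385.6 262.1] r 39 ang 47.1
scene 21 [401.4 259.7] r 67 ang 12.5
scene 17 [360.6 260.9] r 69 ang 109.4
scene 43 [347.7 266.2] r 90 ang 132.3
scene 21 [371.2 267.1] r 36 ang 112.7
scene 25 [374.3 283.6] r 43 ang 198.3
scene 39 [350.  286.3] r 95 ang 174.1
scene 57 [405.1 301.8] r 96 ang 259.9
scene 42 [374.4 302.9] r 98 ang 218.0
```

5.8° remain, the same as last time.

```bash
python3 -m pendant '[{"translation":[0,0,0],"twist":[0,0,0.04],"grip":-1},{"translation":[0,0,0],"twist":[0,0,0.03],"grip":-1},{"translation":[0,0,0],"twist":[0,0,0.02],"grip":-1},{"translation":[0,0,0],"twist":[0,0,0.01],"grip":-1},{"translation":[0,0,0],"twist":[0,0,0],"grip":-1},{"translation":[0,0,0],"twist":[0,0,0],"grip":-1},{"translation":[0,0,0],"twist":[0,0,0],"grip":-1},{"translation":[0,0,0],"twist":[0,0,0],"grip":-1},{"translation":[0,0,0],"twist":[0,0,0],"grip":-1},{"translation":[0,0,0],"twist":[0,0,0],"grip":-1}]' 60
python3 -c "
from disc import *
to([.5884,-.2086,.1145],-126.5);bars('scene')"
```

```text
t: 76.9
tool_pos: [0.5881, -0.2085, 0.1099]
orientation: [-2.975, 1.006, 0.016]
force: [4.8, -2.4, -9.7]
opening: 0.0145
t 76.9 pos [ 0.5881 -0.2085  0.1099] F [ 4.8 -2.4 -9.7] open 0.0145 
M [[0.795, -0.607, -0.009], [-0.607, -0.795, 0.004], [-0.01, 0.002, -1.0]] q [-0.42  0.25  1.5   0.    1.4   1.8 ]
jaw -127.4 tool mm [ 0.2 -0.1 -4.6] after turn [ 0.2 -0.1 -4.6] twist z -0.015 tilt fix xy [0.002 0.01 ]
scene 27 [375.8 247.9] r 91 ang 65.2
scene 35 [395.1 251.5] r 85 ang 32.9
scene 8 [373.1 252.9] r 75 ang 73.6
scene 55 [386.1 262.5] r 38 ang 45.3
scene 40 [348.9 263.6] r 90 ang 126.1
scene 21 [363.3 259.5] r 67 ang 102.3
scene 21 [403.9 261.5] r 66 ang 5.4
scene 21 [372.  266.6] r 36 ang 108.2
scene 37 [348.1 283.4] r 94 ang 168.1
scene 27 [372.9 282.6] r 43 ang 192.6
scene 45 [369.8 301.5] r 98 ang 211.9
scene 55 [401.3 303.3] r 97 ang 253.9
```

```bash
python3 -m pendant '[{"translation":[0,0,4],"twist":[0,0,0],"grip":-1},{"translation":[0,0,4],"twist":[0,0,0],"grip":-1},{"translation":[0,0,1],"twist":[0,0,0],"grip":-1},{"translation":[0,0,0],"twist":[0,0,0],"grip":0.1},{"translation":[0,0,0],"twist":[0,0,0],"grip":0.1},{"translation":[0,0,0],"twist":[0,0,0],"grip":0.1},{"translation":[0,0,0],"twist":[0,0,0],"grip":0.1},{"translation":[0,0,0],"twist":[0,0,0],"grip":0.1},{"translation":[0,0,-20],"twist":[0,0,0],"grip":0.1},{"translation":[0,0,-40],"twist":[0,0,0],"grip":0.1}]' 60
python3 -m pendant '[{"translation":[0,0,-30],"twist":[0,0,0],"grip":0.1},{"translation":[0,0,-40],"twist":[0,0,0],"grip":0.1},{"translation":[0,40,0],"twist":[0,0,0],"grip":0.1},{"translation":[0,40,0],"twist":[0,0,0],"grip":0.1},{"translation":[-40,-40,0],"twist":[0,0,0],"grip":0.1},{"translation":[-40,-40,0],"twist":[0,0,0],"grip":0.1},{"translation":[-40,-40,0],"twist":[0,0,0],"grip":0.1},{"translation":[-40,-40,0],"twist":[0,0,0],"grip":0.1},{"translation":[-30,-30,0],"twist":[0,0,0],"grip":0.1},{"translation":[0,0,0],"twist":[0,0,0],"grip":0.1}]' 60
python3 -c "
from disc import *
st();im,d=snap('scene','s16');bar(im,d);bars('scene',f='pics/s16.png');t,_=snap('top','t16')
a=cv2.resize(cv2.imread('pics/s16.png')[210:335,315:455],(448,400),interpolation=2);b=cv2.resize(cv2.imread('pics/t16.png')[140:265,330:455],(352,400),interpolation=2)
cv2.imwrite('pics/v16.png',np.hstack([a,b]))
g=cv2.imread('pics/t16.png');hs=(g.min(2)>200).astype(np.uint8);k,l,s,c=cv2.connectedComponentsWithStats(hs[235:262,330:365]);print('tin',[(x[4],np.round(y+[330,235],1).tolist()) for x,y in zip(s[1:],c[1:])])"
```

```text
t: 77.95
tool_pos: [0.5852, -0.2073, 0.1591]
orientation: [-2.974, 1.006, 0.03]
force: [0.3, -0.9, 0.6]
opening: 0.0512
t: 78.95
tool_pos: [0.5041, -0.0259, 0.2426]
orientation: [2.968, -1.029, -0.006]
force: [0.3, -0.4, 0.3]
opening: 0.0512
t 78.95 pos [ 0.5041 -0.0259  0.2426] F [ 0.3 -0.4  0.3] open 0.0512 
M [[0.785, -0.619, -0.004], [-0.619, -0.785, 0.001], [-0.004, 0.001, -1.0]] q [-0.15 -0.14  1.67  0.    1.62  2.08]
192 bar z [0.1524 0.1554 0.1563] ang 144.4565748867744
scene 39 [348.9 263.6] r 90 ang 126.0
scene 20 [363.5 259.5] r 67 ang 102.0
scene 21 [403.9 261.5] r 66 ang 5.4
scene 22 [372.1 266.5] r 36 ang 107.7
scene 19 [392.9 266.3] r 33 ang 13.5
scene 37 [348.1 283.4] r 94 ang 168.1
scene 26 [372.8 282.5] r 43 ang 192.1
scene 5 [393.2 285.6] r 43 ang 259.4
scene 44 [369.8 301.6] r 98 ang 211.9
scene 54 [401.2 303.4] r 97 ang 253.8
tin [(np.int32(119), [334.3, 248.0]), (np.int32(349), [346.1, 248.6])]
```

View pics/v16.png

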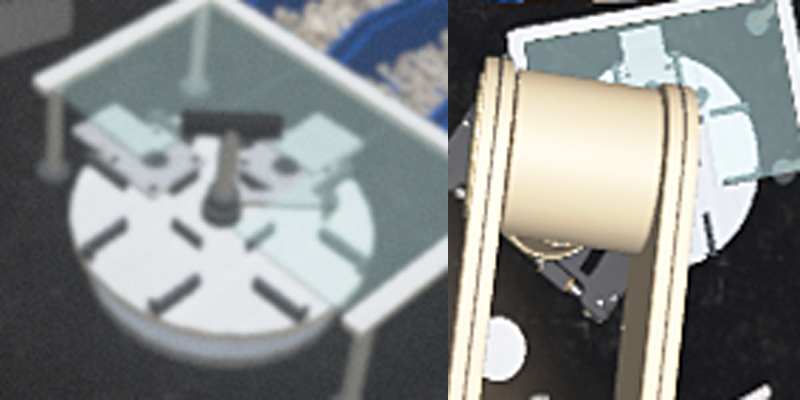

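Both plates sit in their nests under the guard, the front nest is empty, the bar is at home height and the tin is unmoved at (346,249). Handing in.

```bash
python3 -c "
from plant import robot
print(robot.close_job())"
```

```text
the job is handed in; nothing more can be done
None
```

I loaded both plates that were in the rack into neighbouring nests, tongues outward, and handed the job in at about 79 s. The third lane was empty.

I first turned the table about 31° so the plunger dropped home. Each plate was then pushed out from behind, gripped by the tongue, set in the nest, and the table was turned a quarter (-90°).

**Last checks**
- The scene view shows both plates flat under the guard and an empty nest in the opening.
- The rails are back at their locked angles to within about 0.5°, and the T-handle bar top reads about 0.155–0.156 m against 0.154 m fully home.
- The grease tin is where it was, and the gripper is clear of everything. The contact force reads zero.
- In the last top picture the arm hid part of the disc, so the final check of the plates rests on the scene view.

**What disagreed or had to be mended**
- **Tool height:** the state's TCP height read about 26.5 mm too low, which I measured by touching the rack deck. My first grip on the handle closed above the bar because of this, without touching anything, and I corrected for it after that.
- **Handle grip:** it slipped about 9° on the first turn at 40 N. I used 60 N for the others and saw no slip.
- **Second plate:** I first gripped it too close to its shoulders, so I set it back on the rack and gripped it about 5 mm further out.

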